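Neutralise stand-off pillars in the mesh basket and tip them into the tray

TASK

Take the static off the orange pillars: put every pillar from the mat into the mesh basket, then swing the ionizer head over the middle of the basket and slide the red fader up to the green marks, leaving it there for ten seconds. Then slide the fader fully back to off, swing the head back to the parked side where it started, tip the pillars out through the basket's spout into the dark tray (one that goes astray goes back in the basket and is tipped again, until all have left the basket this way), and stand the empty basket back inside its yellow outline. Leave the other things on the bench alone.

Things in the scene. Friction and masses are not known exactly. Their poses are not given: they have to be found in the camera images.
- pillar0_center (a point): centre of an orange nylon stand-off pillar: an octagonal bar 36 mm across flats and 60 mm long, 50 g; the bar runs along its own z and the flats face its own x, y and the diagonals. It starts upright on the dark mat (mat 2 mm thick); two to four pillars are there, an absent one reads None
- pillar1_center (a point): centre of an orange nylon stand-off pillar: an octagonal bar 36 mm across flats and 60 mm long, 50 g; the bar runs along its own z and the flats face its own x, y and the diagonals. It starts upright on the dark mat (mat 2 mm thick); two to four pillars are there, an absent one reads None
- pillar2_center (a point): centre of an orange nylon stand-off pillar: an octagonal bar 36 mm across flats and 60 mm long, 50 g; the bar runs along its own z and the flats face its own x, y and the diagonals. It starts upright on the dark mat (mat 2 mm thick); two to four pillars are there, an absent one reads None
- pillar3_center (a point): centre of an orange nylon stand-off pillar: an octagonal bar 36 mm across flats and 60 mm long, 50 g; the bar runs along its own z and the flats face its own x, y and the diagonals. It starts upright on the dark mat (mat 2 mm thick); two to four pillars are there, an absent one reads None
- basket: loose steel-mesh basket, 0.26 kg, inside the yellow outline. Origin: centre of its underside (146 x 156 mm). Inside 140 mm wide along its x; runs along y from the rear wall (+75 mm) to the notched spout (-78 mm); floor 4 mm thick, walls 60 mm high. Upright when z is up. Pillars slide and roll out over the spout when it is tilted spout-down by 45 to 65 degrees; a blue grip tab stands at the rear
- basket_lip (a point): middle of the spout's lip: 78 mm from the basket's centre along its -y, 13 mm above its underside. From y = -45 mm on the side walls draw in to a 100 mm wide notch and the floor ramps up to this lip
- basket_mid (a point): centre of the basket, 30 mm above its underside
- basket_grip (a point): grip point of the blue upright tab over the rear wall: 78 mm from the basket's centre along its +y, 90 mm above its underside. The tab is 12 mm thick (along basket y), 64 mm wide (along x) and stands free from 60 (the wall's top) to 113 mm above the underside
- station_place (a point): centre of the yellow outline (166 x 169 mm) on the fixed grey station plate, on the plate's top, 6 mm above the bench; axes: z up, the boom's post stands 220 mm along +x. The basket belongs here, its x, y along the outline's
- boom_hinge (a point): the boom's upright hinge axis at the top of the station's post, 180 mm above the bench; the boom is 220 mm long from here to the ionizer head's middle
- boom (a joint): angle of the stiff boom (rad), -0.2 to 1.6: 0 = the head over the middle of the yellow outline; growing as it swings sideways to the station's +y (clockwise from above). Starts parked at 1.3 to 1.5. It stays where left; takes about 3.5 N at the knob
- boom_knob (a point): middle of the round red upright knob (24 mm thick, 50 mm tall) on top of the white ionizer head, 220 mm from the hinge, 226 mm above the bench; the head under it is 85 x 75 mm, its underside 164 mm and its top 201 mm above the bench
- controller: fixed white controller box 100 x 210 x 35 mm; origin centre of the underside. The fader track (40 x 170 mm, 14 mm high) lies on top along its y. Grey marks beside the track at y = -60 mm mean off, green marks (20 mm long) at y = +30 mm are the working setting
- fader (a joint): travel of the fader grip (m), 0 to 0.12 along the controller's +y: 0 = off, at the grey marks, against the stop; 0.09 = grip centred on the green marks. Slides at about 1.5 N and stays
- fader_top (a point): top centre of the red fader grip, 28 mm (controller x) by 20 mm (y) by 40 mm tall, its top 89 mm above the bench
- tray: fixed dark open tray 170 x 220 mm (x, y), 55 mm high, walls and floor 5 mm; origin centre of the underside
- bottle: teal drinking bottle, 220 mm tall; a bystander, leave it where it is (origin on its underside)
- mug: white mug; a bystander, leave it where it is (origin on its underside)
- spool: spool of solder wire with black flanges, 64 mm across, 50 mm tall; a bystander, leave it where it is (origin on its underside)
- screwdriver: yellow-handled screwdriver, 170 mm, lying; a bystander, leave it where it is (origin on its underside)
- notes: pad of yellow notes; a bystander, leave it where it is (origin on its underside)

How it is judged:
On the way, in this order (a step that is already met when the one before it is completed fails the run):
1. every pillar is in the basket (x of pillar0_center in the frame of basket between -0.072 and 0.072 m and y of pillar0_center in the frame of basket between -0.08 and 0.08 m and z of pillar0_center in the frame of basket between 0 and 0.07 m and x of pillar1_center in the frame of basket between -0.072 and 0.072 m and y of pillar1_center in the frame of basket between -0.08 and 0.08 m and z of pillar1_center in the frame of basket between 0 and 0.07 m and x of pillar2_center in the frame of basket between -0.072 and 0.072 m and y of pillar2_center in the frame of basket between -0.08 and 0.08 m and z of pillar2_center in the frame of basket between 0 and 0.07 m and x of pillar3_center in the frame of basket between -0.072 and 0.072 m and y of pillar3_center in the frame of basket between -0.08 and 0.08 m and z of pillar3_center in the frame of basket between 0 and 0.07 m), for 0.3 s.
2. the ionizer head is over the middle of the basket (horizontal distance between boom_knob and basket_mid below 0.04 m), for 0.2 s.
3. the fader stands at the green marks, the head still over the basket, for eight seconds (value of joint fader between 0.08 and 0.1 m and horizontal distance between boom_knob and basket_mid below 0.04 m), for 8 s.
4. the fader is back at off (value of joint fader below 0.01 m), for 0.2 s.
5. the head is swung back to the parked side (value of joint boom above 0.9 rad), for 0.2 s.
6. with the basket tilted, every pillar has come to lie in the tray (x of pillar0_center in the frame of tray between -0.082 and 0.082 m and y of pillar0_center in the frame of tray between -0.107 and 0.107 m and z of pillar0_center in the frame of tray between 0 and 0.07 m and x of pillar1_center in the frame of tray between -0.082 and 0.082 m and y of pillar1_center in the frame of tray between -0.107 and 0.107 m and z of pillar1_center in the frame of tray between 0 and 0.07 m and x of pillar2_center in the frame of tray between -0.082 and 0.082 m and y of pillar2_center in the frame of tray between -0.107 and 0.107 m and z of pillar2_center in the frame of tray between 0 and 0.07 m and x of pillar3_center in the frame of tray between -0.082 and 0.082 m and y of pillar3_center in the frame of tray between -0.107 and 0.107 m and z of pillar3_center in the frame of tray between 0 and 0.07 m and angle between basket's own z axis and vertical above 0.4 rad), for 0.1 s.
At the end, for the whole second after the job is handed in: every pillar lies in the tray; the empty basket stands upright on the station plate, its centre within 30 mm of the outline's and turned less than 20 degrees from it; the fader is within 10 mm of off and the boom beyond 0.9 rad on the parked side (x of pillar0_center in the frame of tray between -0.082 and 0.082 m and y of pillar0_center in the frame of tray between -0.107 and 0.107 m and z of pillar0_center in the frame of tray between 0 and 0.07 m and x of pillar1_center in the frame of tray between -0.082 and 0.082 m and y of pillar1_center in the frame of tray between -0.107 and 0.107 m and z of pillar1_center in the frame of tray between 0 and 0.07 m and x of pillar2_center in the frame of tray between -0.082 and 0.082 m and y of pillar2_center in the frame of tray between -0.107 and 0.107 m and z of pillar2_center in the frame of tray between 0 and 0.07 m and x of pillar3_center in the frame of tray between -0.082 and 0.082 m and y of pillar3_center in the frame of tray between -0.107 and 0.107 m and z of pillar3_center in the frame of tray between 0 and 0.07 m and horizontal distance between basket_mid and station_place below 0.03 m and angle between basket's own z axis and vertical below 0.1 rad and height (world z) of basket_mid below 0.045 m and angle between the y axis of basket and the y axis of station_place, either way round below 0.35 rad and linear speed of basket below 0.02 m/s and value of joint fader below 0.01 m and value of joint boom above 0.9 rad); the robot touches nothing.
It fails at once if a bystander is shoved away or knocked over (distance of any of bottle, mug, spool, screwdriver, notes from where it was at the start of the episode above 0.05 m).
Of pillar0, pillar1, pillar2, pillar3 only 2 to 4 are there at a start; the rules pass over those that are not, and their reading is None.
At some moment in a run one of pillar0, pillar1, pillar2, pillar3 may be knocked a few centimetres aside while the robot is not near it.
Once in a run the grip may slacken for a moment while it holds something.
It also fails if it takes over 210 s, if anything falls off the work surface, if the arm or the gripper's body presses on something with over 40 N, if the wrist force passes 120 N, or if a joint passes its speed limit or range.

ROBOT

A 7-joint arm with a two-finger parallel gripper is mounted at the origin on the work surface. World frame = base frame: x ahead of the robot, y to its left, z up, the work surface at z = 0. Lengths are in m, angles in rad, forces in N, time in s.
With the tool pointing down it reaches from about 0.35 to 0.9 m from the base axis. Payload 8.1 kg.
Tool frame: the origin (TCP) lies midway between the tips of the shut fingers; the grasp point (between the pads) lies arm.hold_point_z behind it (arm.hold_point_z is the distance from the TCP to the grasp point, in m); z points along the fingers, x is the direction in which the jaws open and shut, and the axes are right-handed (so a half turn about z gives the same grasp; the last joint's range is limited). The gripper opens to 92 mm and grips with 3 to 60 N. Pads are 19 mm wide; open, the fingers measure 130 mm over their backs; the gripper's body (75 mm by 190 mm) begins 47 mm behind the grasp point.
Start: joints at [-1.443, 0.434, 0.025, 1.573, -0.012, 1.134, -0.075], TCP at [0.143, 0.608, 0.227] pointing down, gripper open.
Joint ranges: [-2.62, 2.62], [-0.44, 2.09], [-1.27, 1.32], [0.08, 2.57], [-1.32, 4.46], [0.12, 2], [-2.74, 2.74]. Speed limits (rad/s): [2.22, 2.22, 3.01, 3.01, 3.14, 3.14, 3.14].

INTERFACE

Orientations are given as a rotation vector (axis times angle).
In Python, from cell import arm gives the robot as it stands.
- The arm moves only by the shell command python3 -m pendant 'ROWS' [FORCE]. ROWS is JSON, a list of rows, each an object with "dp": the shift along the tool's x, y, z in m, a list of three; "rotation": the turn, a rotation vector about the tool's x, y, z in rad, a list of three; "fingers": the closure, from -1 (fully open) to 1 (shut). In form: [{"dp": [x, y, z], "rotation": [rx, ry, rz], "fingers": fingers}, ...]. A call has 1 to 20 rows; each row is the pose to reach, as a shift and turn from the pose measured when the call began, along the tool's axes at that moment; what a row does not reach only later rows make up. A row lasts 1/8 s, in which the tool goes at most 62.5 mm and 10.7 degrees, less where a joint would pass 70% of its speed; a pose out of reach is approached as far as the arm can. A call with a gripper value outside its range is refused whole. The fingers move at their own pace and stop on an object; FORCE is the grip in N (left out, the last holds). Time passes only in rows, so rows that repeat a pose let the fingers close. It gives the time, the measured TCP pose, the force and the opening at its end, in the units of the state.
- arm.observe(): the state, without advancing time (a new reading comes with each control period).
- arm.get_image(name): name is "side" or "top" or "wrist"; returns the picture (480x640x3 uint8, blue, green, red); there is no depth.
- arm.camera_params(name): a dict with "camera_matrix" (3x3 intrinsics, pixels), "rvec" (rotation vector, rad) and "tvec" (3), from world to camera coordinates, as OpenCV has them. Camera axes: x right, y down, z forward; pixel columns grow to the right and rows downward; lengths in m; the calibration is good to about 2 mm. A picture is of the moment at which its call begins: read the wrist's pose just before it. camera_params takes no time and is no camera call; for the wrist camera it gives the pose at the moment of the call.
- arm.sign_off(): hands the job in, once; it reports no verdict.
The state is a dict: "clock": time; "joints": joint angles; "dq": joint speeds; "joint_efforts": joint torques, N m; "position": TCP position; "ee_rot": TCP orientation; "force": force on the tool from outside, world axes, zero at the start; "ft_torque": the same for the moment, N m; "width": opening from 0.0 (shut) to 1.0 (fully open).
Only numpy, scipy, OpenCV 4.12 (cv2) and the standard library are available. Lean on these libraries where they do the work, as an engineer would, in place of code of your own. Each camera call takes 0.05 s, during which the arm holds its last target.

## Working session

There is one attempt and no reset: what is moved stays moved. The work goes in short steps, Python scripts to look and compute and a shell command to move; the robot and the scene stay as the last step left them, time stands still between calls to the robot, and variables do not carry over. Pictures are saved under pics/ and viewed, and the job is handed in when it is done.

```bash
ls; mkdir -p pics; python3 - <<'E'
from cell import arm
import cv2
s=arm.observe(); print(s, arm.hold_point_z)
for n in ("side","top","wrist"):
    p=arm.camera_params(n); print(n,p)
    cv2.imwrite(f"pics/{n}0.png",arm.get_image(n))
E
```

```text
pics
{'clock': 0.0, 'joints': array([-1.44263405,  0.43522269,  0.02499889,  1.57411874, -0.01161542,
        1.13398675, -0.07509758]), 'dq': array([ 3.09124168e-04,  7.99822274e-05,  1.30616815e-03,  8.41354291e-04,
       -1.18847001e-03,  1.06675845e-03, -1.48084445e-03]), 'joint_efforts': array([ 2.94012416e-04, -6.67854309e+01,  9.84760299e-01, -3.14465082e+01,
       -6.05958584e-02,  4.26241430e-02,  1.70774974e-04]), 'position': array([0.1428972 , 0.60791083, 0.22593708]), 'ee_rot': array([ 2.46165230e+00,  1.95012689e+00, -1.81178784e-03]), 'force': array([ 0.51715611, -0.44169878,  0.99651873]), 'ft_torque': array([-0.00305895, -0.00390542, -0.01738958]), 'width': 0.9969974247219744} 0.0188
side {'camera_matrix': array([[572.00951171,   0.        , 310.12833173],
       [  0.        , 572.00951171, 245.28088554],
       [  0.        ,   0.        ,   1.        ]]), 'rvec': array([ 0.0929216 , -2.69896808,  1.4847446 ]), 'tvec': array([0.53125288, 0.10922733, 1.75542288])}
top {'camera_matrix': array([[433.76284897,   0.        , 319.10153668],
       [  0.        , 433.76284897, 248.55679313],
       [  0.        ,   0.        ,   1.        ]]), 'rvec': array([ 2.12446823, -2.18526247,  0.15257877]), 'tvec': array([0.03816464, 0.56100554, 1.27678174])}
wrist {'camera_matrix': array([[357.23617013,   0.        , 319.3596511 ],
       [  0.        , 357.23617013, 241.95196838],
       [  0.        ,   0.        ,   1.        ]]), 'rvec': array([-2.26355981, -1.79202226, -0.2763823 ]), 'tvec': array([-0.62362065, -0.03723582,  0.3907036 ])}
```

View pics/side0.png

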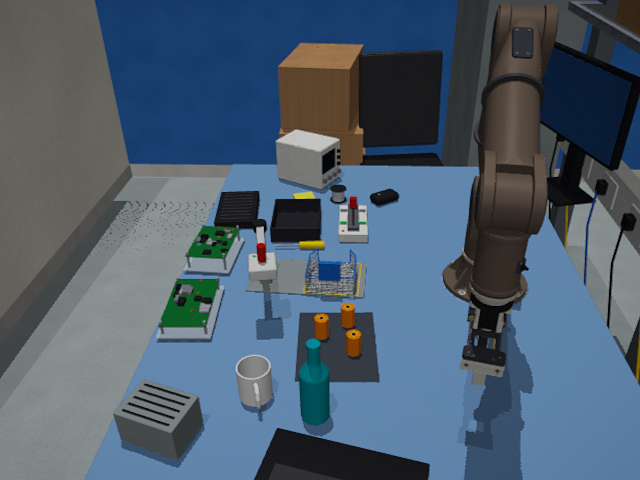

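View pics/top0.png

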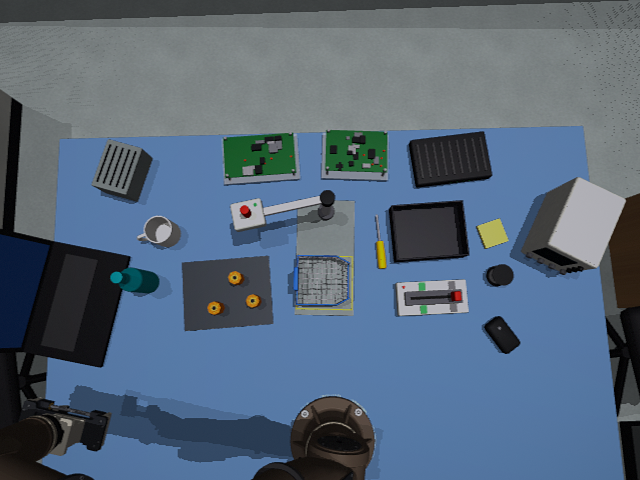

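View pics/wrist0.png

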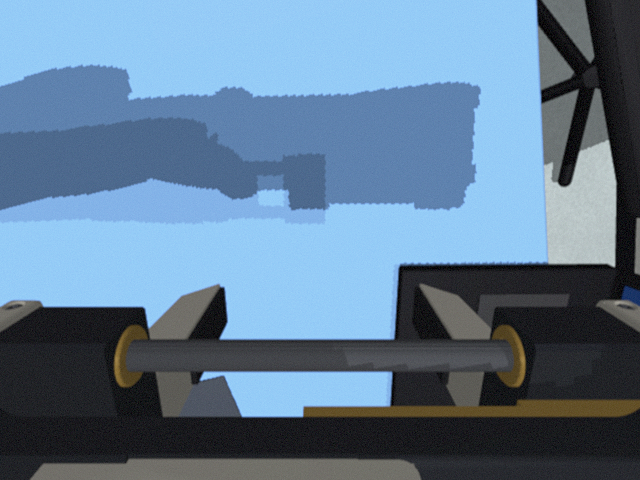

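Top view: three pillars at about (235,278), (214,308), (252,301). Basket at (322,282) with its tab on the left and spout towards the tray at (429,232). Knob at (245,211), fader red at (457,296) with green marks at (423,296).

```bash
cat > h.py <<'E'
from cell import arm
import cv2, numpy as np
from scipy.spatial.transform import Rotation as R
def ray(n,uv,p=None):
    p=p or arm.camera_params(n); K=p["camera_matrix"];M=cv2.Rodrigues(p["rvec"])[0]; t=p["tvec"].ravel()
    d=M.T@np.linalg.inv(K)@np.array([uv[0],uv[1],1.]); return -M.T@t,d
def onz(n,uv,z,p=None):
    c,d=ray(n,uv,p); return c+d*(z-c[2])/d[2]
def proj(n,X,p=None):
    p=p or arm.camera_params(n)
    return cv2.projectPoints(np.array(X,float).reshape(-1,3),p["rvec"],p["tvec"],p["camera_matrix"],None)[0].reshape(-1,2)
def tri(u1,u2,n1="top",n2="side"):
    c1,d1=ray(n1,u1);c2,d2=ray(n2,u2)
    A=np.c_[d1,-d2]; s=np.linalg.lstsq(A,c2-c1,rcond=None)[0]
    a=c1+s[0]*d1;b=c2+s[1]*d2; return (a+b)/2,np.linalg.norm(a-b)
HS=dict(red=[((0,150,60),(6,255,255)),((174,150,60),(180,255,255))],orange=[((9,170,100),(19,255,255))],green=[((50,110,60),(80,255,255))],blue=[((104,170,80),(118,255,255))],yellow=[((22,120,100),(34,255,255))])
def blobs(im,col,amin=15):
    h=cv2.cvtColor(im,cv2.COLOR_BGR2HSV); m=0
    for lo,hi in HS[col]: m=m|cv2.inRange(h,lo,hi) if not isinstance(m,int) else cv2.inRange(h,lo,hi)
    n,l,st,c=cv2.connectedComponentsWithStats(m)
    return [(c[i].round(1),st[i]) for i in range(1,n) if st[i][4]>=amin], m
def move(target,rv=None):
    """displacement of TCP to world target in the tool's axes"""
    s=arm.observe(); Q=R.from_rotvec(s["ee_rot"]); return Q.inv().apply(np.array(target)-s["position"])
def st():
    s=arm.observe(); M=R.from_rotvec(s["ee_rot"]).as_matrix()
    print("t%.2f"%s["clock"],"pos",s["position"].round(4),"w%.3f"%s["width"],"F",s["force"].round(1)); print("tool axes\n",M.T.round(3)); print("q",s["joints"].round(2))
E
python3 - <<'E'
from h import *
for n in ("top","side"):
    im=cv2.imread(f"pics/{n}0.png")
    for c in HS:
        if n=="side" and c=="blue": pass
        for b in blobs(im,c,12)[0]: print(n,c,b[0],b[1])
im=cv2.imread("pics/top0.png"); cv2.imwrite("pics/topz.png",cv2.resize(im[190:340,170:480],None,fx=2.58,fy=2.58,interpolation=cv2.INTER_CUBIC))
im=cv2.imread("pics/side0.png"); cv2.imwrite("pics/sidez.png",cv2.resize(im[180:380,220:420],None,fx=3,fy=3,interpolation=cv2.INTER_CUBIC))
st()
E
```

```text
top red [244.1 209.4] [240 205   9   9  60]
top red [457.2 295.7] [454 291   8  10  69]
top orange [234.5 277.3] [228 271  14  13  68]
top orange [252.2 300.5] [246 294  14  13  80]
top orange [214.  308.1] [208 302  13  13  76]
top green [355.7 150.4] [ 326  130   61   42 1812]
top green [257.8 155.1] [ 224  133   72   45 2148]
top green [421.5 286.1] [419 283   6   8  43]
top green [423.3 308.7] [420 305   7   8  46]
top blue [305.5 255. ] [298 255  16   1  16]
top blue [334.  257.1] [322 255  27   8  33]
top blue [295.3 278.3] [293 267   5  23  99]
top blue [323.9 302.9] [296 296  53  10  63]
top yellow [492.2 233. ] [477 219  31  29 537]
top yellow [380.8 254.4] [376 241  10  27 194]
top yellow [345. 256.] [339 256  13   1  13]
top yellow [233.9 277.6] [230 275   8   7  27]
top yellow [252.6 300.4] [249 297   8   7  28]
top yellow [214.  305.8] [210 304   9   4  15]
top yellow [301.5 308. ] [296 308  12   1  12]
top yellow [333.5 309. ] [315 308  37   2  38]
side red [352.8 202.1] [350 197   7  11  72]
side red [260.9 252.1] [257 243   9  19 142]
side orange [347.4 315.9] [341 30
[... 596 characters left out ...]
e [314.5 250.5] [310 248   9   7  14]
side blue [353.1 253.7] [350 250   7   9  14]
side blue [328.9 270.3] [316 260  28  21 407]
side yellow [303.8 195.5] [294 192  20   7 114]
side yellow [566. 225.] [565 206   3  43  66]
side yellow [311.5 244.2] [299 241  25   8 177]
side yellow [358.6 280.4] [353 264   9  32  42]
side yellow [304.7 289.7] [303 285   6   8  15]
side yellow [318.2 292.9] [311 292  16   2  17]
side yellow [334.8 293.9] [329 293  14   2  16]
side yellow [638.  362.2] [636 339   4  42  80]
t0.15 pos [0.143  0.6081 0.2262] w1.000 F [-0.8  0.3  0.3]
tool axes
 [[ 0.229  0.973 -0.001]
 [ 0.973 -0.229  0.   ]
 [-0.    -0.001 -1.   ]]
q [-1.44  0.44  0.03  1.57 -0.01  1.13 -0.08]
```

View pics/topz.png

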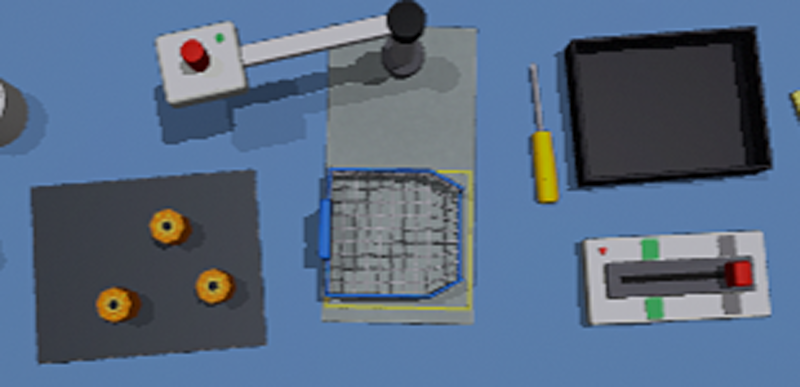

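View pics/sidez.png

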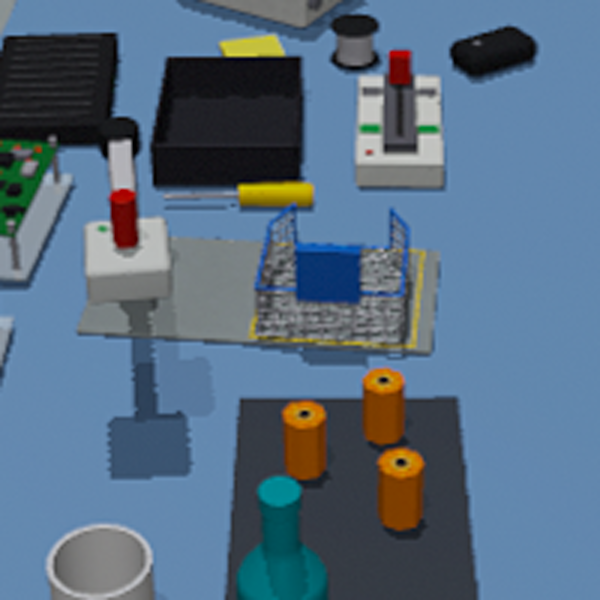

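```bash
python3 - <<'E'
from h import *
def zt(u,v): return (170+u/2.58,190+v/2.58)
for nm,uv,z in [("pA",zt(167.5,226.5),.062),("pB",zt(214,286.5),.062),("pC",zt(114,304.5),.062),
 ("pA blob",(234.5,277.3),.062),("pB",(252.2,300.5),.062),("pC",(214,308.1),.062),
 ("knobtop",zt(190,50),.251),("hinge post top",zt(406,20),.19),
 ("fader",(457.2,295.7),.085),("tab",(295.3,278.3),.11),("green1",(421.5,286.1),.035),("green2",(423.3,308.7),.035),
 ("out TR",zt(470,172),.006),("out BR",zt(472,307),.006),("out BL",zt(326,309),.006),("plate TR",zt(476,28),.006),("plate BR",zt(473,322),.006),("plate BL",zt(321,321),.006),
 ("tray TL",zt(566,42),.055),("tray TR",zt(755,28),.055),("tray BR",zt(770,165),.055),("tray BL",zt(580,187),.055),
 ("bask TL",zt(331,170),.064),("bask BL",zt(328,297),.064),("spout T",zt(462,187),.064),("spout B",zt(462,281),.064),
 ("knuck B",zt(428,297),.064),("knuck T",zt(430,171),.064)]:
    print(nm,np.round(uv,1),onz("top",uv,z).round(4))
for nm,a,b in [("knob",(244.1,209.4),(260.9,252.1)),("fader",(457.2,295.7),(352.8,202.1)),("tab",(295.3,278.3),(329,263)) ]: print(nm,tri(a,b))
for b in [(383/3+220,380/3+180),(304/3+220,414/3+180),(401/3+220,461/3+180)]: print("side pillar top",onz("side",b,.062).round(4))
E
```

```text
pA [234.9 277.8] [0.4787 0.2728 0.062 ]
pB [252.9 301. ] [0.4092 0.2203 0.062 ]
pC [214.2 308. ] [0.3922 0.3334 0.062 ]
pA blob [234.5 277.3] [0.4801 0.274  0.062 ]
pB [252.2 300.5] [0.4108 0.2225 0.062 ]
pC [214.  308.1] [0.392  0.3339 0.062 ]
knobtop [243.6 209.4] [0.6397 0.2147 0.251 ]
hinge post top [327.4 197.8] [ 0.68   -0.0028  0.19  ]
fader [457.2 295.7] [ 0.4073 -0.3713  0.085 ]
tab [295.3 278.3] [0.4689 0.0929 0.11  ]
green1 [421.5 286.1] [ 0.4398 -0.282   0.035 ]
green2 [423.3 308.7] [ 0.3725 -0.2834  0.035 ]
out TR [352.2 256.7] [ 0.5379 -0.0796  0.006 ]
out BR [352.9 309. ] [ 0.3775 -0.0758  0.006 ]
out BL [296.4 309.8] [0.3801 0.0966 0.006 ]
plate TR [354.5 200.9] [ 0.7147 -0.0938  0.006 ]
plate BR [353.3 314.8] [ 0.3599 -0.0763  0.006 ]
plate BL [294.4 314.4] [0.3662 0.1028 0.006 ]
tray TL [389.4 206.3] [ 0.6829 -0.1943  0.055 ]
tray TR [462.6 200.9] [ 0.6937 -0.4179  0.055 ]
tray BR [468.4 254. ] [ 0.5308 -0.4235  0.055 ]
tray BL [394.8 262.5] [ 0.5114 -0.2018  0.055 ]
bask TL [298.3 255.9] [0.5381 0.0848 0.064 ]
bask BL [297.1 305.1] [0.3937 0.0914 0.064 ]
spout T [349.1 262.5] [ 0.5143 -0.0648  0.064 ]
spout B [349.1 298.9] [ 0.4073 -0.0608  0.064 ]
knuck B [335.9 305.1] [ 0.3904 -0.0217  0.064 ]
knuck T [336.7 256.3] [ 0.5338 -0.0288  0.064 ]
knob (array([0.64243599, 0.21713217, 0.22775702]), np.float64(0.005093309436609017))
fader (array([ 0.40755794, -0.37813311,  0.06374067]), np.float64(0.00020457749507164246))
tab (array([0.46839181, 0.09266167, 0.1139478 ]), np.float64(0.0005090669111137703))
side pillar top [0.4101 0.2264 0.062 ]
side pillar top [0.4789 0.2784 0.062 ]
side pillar top [0.3918 0.3366 0.062 ]
```

```bash
cat >> h.py <<'E'
def go(target,yaw=None,Rt=None):
    """print dp, rotation in tool axes to reach world target; yaw(deg) = azimuth of tool x, tool pointing down"""
    s=arm.observe(); Q=R.from_rotvec(s["ee_rot"])
    if Rt is None and yaw is not None:
        a=np.radians(yaw); x=np.array([np.cos(a),np.sin(a),0]); z=np.array([0,0,-1.]); Rt=R.from_matrix(np.c_[x,np.cross(z,x),z])
    d=Q.inv().apply(np.array(target)-s["position"]); r=(Q.inv()*Rt).as_rotvec() if Rt is not None else np.zeros(3)
    print("dp",d.round(4).tolist(),"rot",r.round(3).tolist(),"n",np.ceil(max(np.linalg.norm(d)/.0625,np.degrees(np.linalg.norm(r))/10.7)))
E
python3 -c "
from h import *
go([.4105,.2235,.15],0)
print(onz('top',(140,281),.11), onz('top',(160,232),.05))"
```

```text
dp [-0.313, 0.3484, 0.0766] rot [0.001, 0.001, 1.34] n 8.0
[0.47366726 0.53183562 0.11      ] [0.6238397  0.49996532 0.05      ]
```

```bash
python3 -m pendant '[{"dp":[-0.313,0.348,0.077],"rotation":[0,0,1.34],"fingers":-0.2},{"dp":[-0.313,0.348,0.077],"rotation":[0,0,1.34],"fingers":-0.2},{"dp":[-0.313,0.348,0.077],"rotation":[0,0,1.34],"fingers":-0.2},{"dp":[-0.313,0.348,0.077],"rotation":[0,0,1.34],"fingers":-0.2},{"dp":[-0.313,0.348,0.077],"rotation":[0,0,1.34],"fingers":-0.2},{"dp":[-0.313,0.348,0.077],"rotation":[0,0,1.34],"fingers":-0.2},{"dp":[-0.313,0.348,0.077],"rotation":[0,0,1.34],"fingers":-0.2},{"dp":[-0.313,0.348,0.077],"rotation":[0,0,1.34],"fingers":-0.2},{"dp":[-0.313,0.348,0.077],"rotation":[0,0,1.34],"fingers":-0.2},{"dp":[-0.313,0.348,0.077],"rotation":[0,0,1.34],"fingers":-0.2},{"dp":[-0.313,0.348,0.077],"rotation":[0,0,1.34],"fingers":-0.2}]' 25; python3 - <<'E'
from h import *
st(); im=arm.get_image("wrist"); cv2.imwrite("pics/w1.png",im)
for b in blobs(im,"orange",60)[0]: print(b[0],b[1],onz("wrist",b[0],.062).round(4))
go([.4105,.2235,.031],0)
E
```

```text
clock: 1.52
position: [0.4094, 0.2249, 0.1496]
ee_rot: [3.141, 0.004, -0.001]
force: [-0.3, -0.4, 0.2]
width: 0.599
t1.52 pos [0.4094 0.2249 0.1496] w0.599 F [-0.3 -0.4  0.2]
tool axes
 [[ 1.     0.003 -0.   ]
 [ 0.003 -1.     0.001]
 [-0.    -0.001 -1.   ]]
q [-0.97  0.28  0.44  2.07 -0.16  0.83 -0.44]
[295.5  82.7] [ 265   48   61   69 2369] [0.3941 0.3339 0.062 ]
[410.3 173.2] [ 383  147   58   60 2098] [0.4707 0.2778 0.062 ]
[321.7 227.4] [ 297  208   51   43 1164] [0.4109 0.2397 0.062 ]
dp [0.0011, 0.0013, 0.1186] rot [0.001, 0.0, 0.002] n 2.0
```

View pics/w1.png

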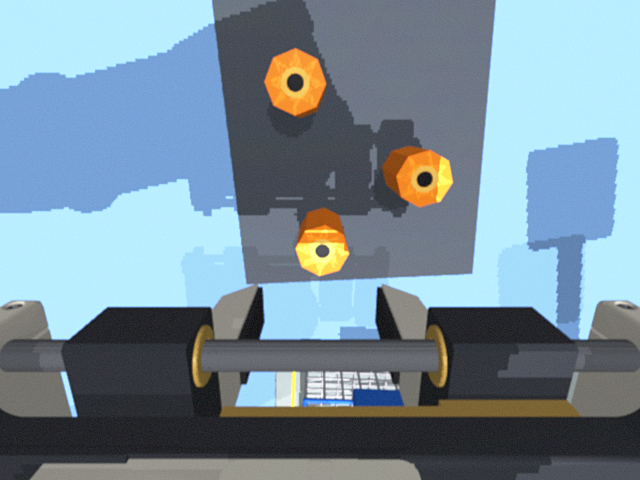

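The wrist view shows the top holes of all three pillars: C at (295,82), A at (425,179), B at (322,250).

```bash
python3 - <<'E'
from h import *
for u in [(295,82),(425,178.5),(322,250.5)]: print(onz("wrist",u,.062).round(4))
E
```

```text
[0.3938 0.3343 0.062 ]
[0.481  0.2742 0.062 ]
[0.4112 0.2224 0.062 ]
```

```bash
python3 -m pendant '[{"dp":[0.0016,0.0024,0.06],"rotation":[0,0,0],"fingers":-0.2},{"dp":[0.0016,0.0024,0.1],"rotation":[0,0,0],"fingers":-0.2},{"dp":[0.0016,0.0024,0.1186],"rotation":[0,0,0],"fingers":-0.2},{"dp":[0.0016,0.0024,0.1186],"rotation":[0,0,0],"fingers":-0.2},{"dp":[0.0016,0.0024,0.1186],"rotation":[0,0,0],"fingers":1},{"dp":[0.0016,0.0024,0.1186],"rotation":[0,0,0],"fingers":1},{"dp":[0.0016,0.0024,0.1186],"rotation":[0,0,0],"fingers":1},{"dp":[0.0016,0.0024,0.1186],"rotation":[0,0,0],"fingers":1},{"dp":[0.0016,0.0024,0.1186],"rotation":[0,0,0],"fingers":1},{"dp":[0.0016,0.0024,0.08],"rotation":[0,0,0],"fingers":1},{"dp":[0.0016,0.0024,0.02],"rotation":[0,0,0],"fingers":1},{"dp":[0.0016,0.0024,-0.04],"rotation":[0,0,0],"fingers":1},{"dp":[0.0016,0.0024,-0.04],"rotation":[0,0,0],"fingers":1}]' 25; python3 - <<'E'
from h import *
st()
y=np.array([.033,1]);y/=np.linalg.norm(y);x=np.array([y[1],-y[0]]);c=np.array([.4635,.0135])
for b in [(0,.03),(.02,-.012),(-.02,-.05)]: print(b,(c+b[0]*x+b[1]*y).round(4))
p=c+.03*y; go([p[0],p[1],.19],-2); go([p[0],p[1],.06],-2)
E
```

```text
clock: 3.2
position: [0.4134, 0.2239, 0.194]
ee_rot: [-3.136, -0.004, -0.01]
force: [-0.1, -0.3, -1.4]
width: 0.412
t3.20 pos [0.4134 0.2239 0.194 ] w0.412 F [-0.1 -0.3 -1.4]
tool axes
 [[ 1.     0.002  0.006]
 [ 0.002 -1.    -0.005]
 [ 0.006  0.005 -1.   ]]
q [-1.01  0.22  0.49  2.02 -0.13  0.93 -0.46]
(0, 0.03) [0.4645 0.0435]
(0.02, -0.012) [0.4831 0.0008]
(-0.02, -0.05) [ 0.4419 -0.0358]
dp [0.0506, 0.1805, 0.0034] rot [-0.005, -0.006, 0.037] n 4.0
dp [0.0498, 0.1812, 0.1334] rot [-0.005, -0.006, 0.037] n 4.0
```

```bash
python3 -m pendant '[{"dp":[0.0126,0.046,0.003],"rotation":[0,0,0.035],"fingers":1},{"dp":[0.0252,0.092,0.003],"rotation":[0,0,0.035],"fingers":1},{"dp":[0.04,0.14,0.003],"rotation":[0,0,0.035],"fingers":1},{"dp":[0.05,0.188,0.003],"rotation":[0,0,0.035],"fingers":1},{"dp":[0.05,0.1885,0.003],"rotation":[0,0,0.035],"fingers":1},{"dp":[0.05,0.1885,0.003],"rotation":[0,0,0.035],"fingers":1}]' 25; python3 - <<'E'
from h import *
st(); go([.464,.0355,.046],-2)
E
```

```text
clock: 3.95
position: [0.4633, 0.0359, 0.1898]
ee_rot: [-3.136, 0.052, -0.008]
force: [0.1, 0.3, -0.5]
width: 0.411
t3.95 pos [0.4633 0.0359 0.1898] w0.411 F [ 0.1  0.3 -0.5]
tool axes
 [[ 0.999 -0.033  0.005]
 [-0.033 -0.999 -0.005]
 [ 0.005  0.005 -1.   ]]
q [-0.68  0.22  0.6   2.04 -0.16  0.92 -0.03]
dp [-0.0, 0.0011, 0.1438] rot [-0.005, -0.005, 0.002] n 3.0
```

```bash
python3 -m pendant '[{"dp":[0,0.001,0.05],"rotation":[0,0,0],"fingers":1},{"dp":[0,0.001,0.1],"rotation":[0,0,0],"fingers":1},{"dp":[0,0.001,0.135],"rotation":[0,0,0],"fingers":1},{"dp":[0,0.001,0.144],"rotation":[0,0,0],"fingers":1},{"dp":[0,0.001,0.144],"rotation":[0,0,0],"fingers":1},{"dp":[0,0.001,0.144],"rotation":[0,0,0],"fingers":-0.05},{"dp":[0,0.001,0.144],"rotation":[0,0,0],"fingers":-0.05},{"dp":[0,0.001,0.144],"rotation":[0,0,0],"fingers":-0.05},{"dp":[0,0.001,0.12],"rotation":[0,0,0],"fingers":-0.05},{"dp":[0,0.001,0.07],"rotation":[0,0,0],"fingers":-0.1},{"dp":[0,0.001,0.01],"rotation":[0,0,0],"fingers":-0.2},{"dp":[0,0.001,0.01],"rotation":[0,0,0],"fingers":-0.2}]' 25; python3 - <<'E'
from h import *
st(); im=arm.get_image("top"); cv2.imwrite("pics/t2.png",cv2.resize(im[190:340,170:480],None,fx=2.58,fy=2.58,interpolation=cv2.INTER_CUBIC))
for b in blobs(im,"orange",20)[0]: print(b[0],b[1],onz("top",b[0],.062).round(4))
go([.481,.2745,.18],0)
E
```

```text
clock: 5.45
position: [0.466, 0.0351, 0.1839]
ee_rot: [-3.133, 0.052, -0.02]
force: [1.0, 0.5, -0.5]
width: 0.601
t5.45 pos [0.466  0.0351 0.1839] w0.601 F [ 1.   0.5 -0.5]
tool axes
 [[ 0.999 -0.033  0.012]
 [-0.033 -0.999 -0.009]
 [ 0.013  0.008 -1.   ]]
q [-0.7   0.23  0.63  2.05 -0.18  0.9  -0.01]
[234.6 277.2] [228 271  14  13  68] [0.4804 0.2737 0.062 ]
[214.  308.1] [208 302  13  13  76] [0.392  0.3339 0.062 ]
dp [0.0086, -0.2396, 0.0036] rot [-0.008, -0.009, -0.033] n 4.0
```

View pics/t2.png

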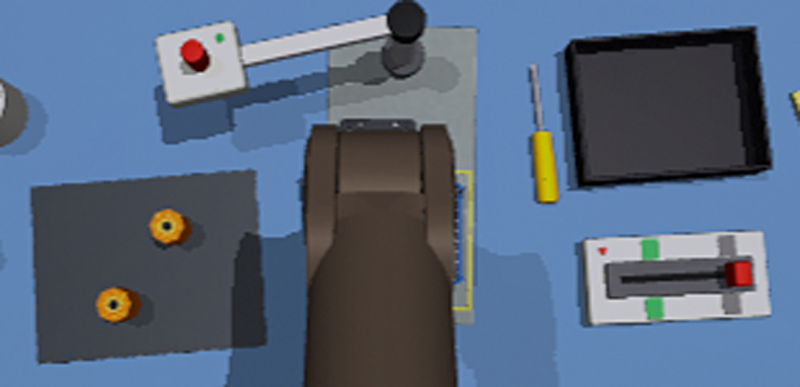

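```bash
python3 -c "
from h import *
go([.481,.2742,.17],15)"; python3 -m pendant '[{"dp":[0.003,-0.06,0.014],"rotation":[0,0,-0.15],"fingers":-0.2},{"dp":[0.006,-0.12,0.014],"rotation":[0,0,-0.295],"fingers":-0.2},{"dp":[0.0083,-0.18,0.014],"rotation":[0,0,-0.295],"fingers":-0.2},{"dp":[0.0083,-0.2395,0.014],"rotation":[-0.008,-0.009,-0.295],"fingers":-0.2},{"dp":[0.0083,-0.2395,0.014],"rotation":[-0.008,-0.009,-0.295],"fingers":-0.2},{"dp":[0.0083,-0.2395,0.014],"rotation":[-0.008,-0.009,-0.295],"fingers":-0.2}]'; python3 - <<'E'
from h import *
st(); go([.481,.2742,.031],15)
E
```

```text
dp [0.0085, -0.2392, 0.0136] rot [-0.006, -0.01, -0.294] n 4.0
clock: 6.25
position: [0.4801, 0.2736, 0.1683]
ee_rot: [3.111, 0.411, -0.002]
force: [-0.0, -0.6, 0.1]
width: 0.6
t6.25 pos [0.4801 0.2736 0.1683] w0.600 F [-0.  -0.6  0.1]
tool axes
 [[ 0.966  0.26  -0.002]
 [ 0.26  -0.966  0.003]
 [-0.001 -0.003 -1.   ]]
q [-0.96  0.4   0.47  1.85 -0.21  0.95 -0.14]
dp [0.0013, -0.0007, 0.1373] rot [0.003, 0.002, 0.001] n 3.0
```

```bash
python3 -m pendant '[{"dp":[0.001,0,0.06],"rotation":[0,0,0],"fingers":-0.2},{"dp":[0.001,0,0.11],"rotation":[0,0,0],"fingers":-0.2},{"dp":[0.001,0,0.137],"rotation":[0,0,0],"fingers":-0.2},{"dp":[0.001,0,0.137],"rotation":[0,0,0],"fingers":-0.2},{"dp":[0.001,0,0.137],"rotation":[0,0,0],"fingers":1},{"dp":[0.001,0,0.137],"rotation":[0,0,0],"fingers":1},{"dp":[0.001,0,0.137],"rotation":[0,0,0],"fingers":1},{"dp":[0.001,0,0.137],"rotation":[0,0,0],"fingers":1},{"dp":[0.001,0,0.137],"rotation":[0,0,0],"fingers":1},{"dp":[0.001,0,0.09],"rotation":[0,0,0],"fingers":1},{"dp":[0.001,0,0.03],"rotation":[0,0,0],"fingers":1},{"dp":[0.001,0,-0.02],"rotation":[0,0,0],"fingers":1},{"dp":[0.001,0,-0.02],"rotation":[0,0,0],"fingers":1}]' 25; python3 - <<'E'
from h import *
st(); go([.483,-.0045,.19],-2)
im=arm.get_image("top"); cv2.imwrite("pics/t3.png",cv2.resize(im[190:340,170:480],None,fx=2.58,fy=2.58,interpolation=cv2.INTER_CUBIC))
E
```

```text
clock: 7.88
position: [0.4833, 0.2752, 0.1927]
ee_rot: [-3.113, -0.411, -0.009]
force: [0.3, 0.4, -1.3]
width: 0.392
t7.88 pos [0.4833 0.2752 0.1927] w0.392 F [ 0.3  0.4 -1.3]
tool axes
 [[ 0.966  0.26   0.006]
 [ 0.26  -0.966 -0.   ]
 [ 0.006  0.002 -1.   ]]
q [-0.98  0.37  0.49  1.82 -0.2   0.99 -0.14]
dp [-0.0729, 0.2701, 0.0022] rot [-0.001, -0.006, 0.298] n 5.0
```

View pics/t3.png

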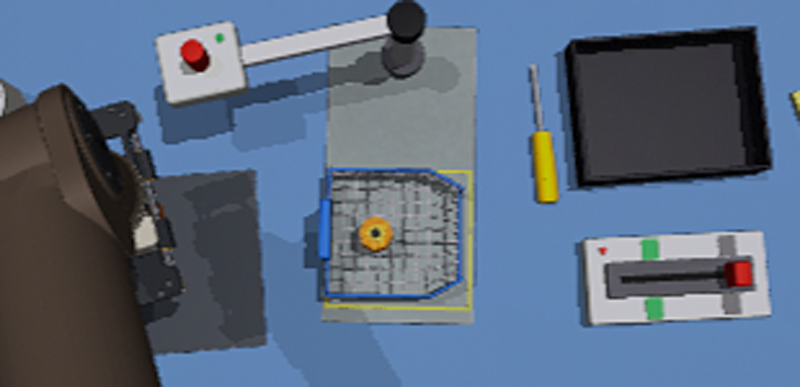

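```bash
python3 -m pendant '[{"dp":[-0.015,0.056,0],"rotation":[0,0,0.1],"fingers":1},{"dp":[-0.03,0.112,0],"rotation":[0,0,0.2],"fingers":1},{"dp":[-0.045,0.168,0],"rotation":[0,0,0.298],"fingers":1},{"dp":[-0.06,0.224,0],"rotation":[0,0,0.298],"fingers":1},{"dp":[-0.0743,0.275,0.002],"rotation":[0,0,0.298],"fingers":1},{"dp":[-0.0743,0.2754,0.002],"rotation":[0,-0.006,0.298],"fingers":1},{"dp":[-0.0743,0.2754,0.002],"rotation":[0,-0.006,0.298],"fingers":1}]' 25; python3 - <<'E'
from h import *
st(); go([.483,-.010,.046],-2)
E
```

```text
clock: 8.8
position: [0.4812, -0.0101, 0.1876]
ee_rot: [3.14, -0.055, -0.008]
force: [-0.3, 0.6, -0.1]
width: 0.388
t8.80 pos [ 0.4812 -0.0101  0.1876] w0.388 F [-0.3  0.6 -0.1]
tool axes
 [[ 0.999 -0.035 -0.005]
 [-0.035 -0.999  0.001]
 [-0.005 -0.001 -1.   ]]
q [-0.62  0.27  0.66  2.   -0.2   0.94  0.11]
dp [0.0025, -0.0004, 0.1416] rot [0.001, 0.005, -0.0] n 3.0
```

```bash
python3 -m pendant '[{"dp":[0.002,0,0.05],"rotation":[0,0,0],"fingers":1},{"dp":[0.002,0,0.1],"rotation":[0,0,0],"fingers":1},{"dp":[0.002,0,0.133],"rotation":[0,0,0],"fingers":1},{"dp":[0.002,0,0.1415],"rotation":[0,0,0],"fingers":1},{"dp":[0.002,0,0.1415],"rotation":[0,0,0],"fingers":1},{"dp":[0.002,0,0.1415],"rotation":[0,0,0],"fingers":-0.03},{"dp":[0.002,0,0.1415],"rotation":[0,0,0],"fingers":-0.03},{"dp":[0.002,0,0.1415],"rotation":[0,0,0],"fingers":-0.03},{"dp":[0.002,0,0.12],"rotation":[0,0,0],"fingers":-0.03},{"dp":[0.002,0,0.06],"rotation":[0,0,0],"fingers":-0.1},{"dp":[0.002,0,0.01],"rotation":[0,0,0],"fingers":-0.2},{"dp":[0.002,0,0.01],"rotation":[0,0,0],"fingers":-0.2}]' 25; python3 - <<'E'
from h import *
st(); im=arm.get_image("top"); cv2.imwrite("pics/t4.png",cv2.resize(im[190:340,170:480],None,fx=2.58,fy=2.58,interpolation=cv2.INTER_CUBIC))
for b in blobs(im,"orange",20)[0]: print(b[0],b[1],onz("top",b[0],.062).round(4))
go([.3935,.3343,.17],10)
E
```

```text
clock: 10.3
position: [0.4856, -0.0103, 0.1813]
ee_rot: [-3.14, 0.055, -0.003]
force: [-0.6, 1.3, -1.3]
width: 0.597
t10.30 pos [ 0.4856 -0.0103  0.1813] w0.597 F [-0.6  1.3 -1.3]
tool axes
 [[ 0.999 -0.035  0.002]
 [-0.035 -0.999 -0.001]
 [ 0.002  0.001 -1.   ]]
q [-0.63  0.29  0.68  2.01 -0.23  0.92  0.13]
[214.  308.1] [208 302  13  13  75] [0.392  0.3339 0.062 ]
dp [-0.1027, -0.3408, 0.0096] rot [-0.001, 0.001, -0.209] n 6.0
```

```bash
python3 -m pendant '[{"dp":[-0.017,-0.057,0],"rotation":[0,0,-0.1],"fingers":-0.2},{"dp":[-0.034,-0.114,0],"rotation":[0,0,-0.209],"fingers":-0.2},{"dp":[-0.051,-0.171,0],"rotation":[0,0,-0.209],"fingers":-0.2},{"dp":[-0.068,-0.228,0],"rotation":[0,0,-0.209],"fingers":-0.2},{"dp":[-0.085,-0.285,0.005],"rotation":[0,0,-0.209],"fingers":-0.2},{"dp":[-0.1027,-0.341,0.01],"rotation":[0,0,-0.209],"fingers":-0.2},{"dp":[-0.1027,-0.341,0.01],"rotation":[0,0,-0.209],"fingers":-0.2},{"dp":[-0.1027,-0.341,0.01],"rotation":[0,0,-0.209],"fingers":-0.2}]'; python3 - <<'E'
from h import *
st(); go([.3932,.3343,.031],10)
im=arm.get_image("top"); cv2.imwrite("pics/t5.png",cv2.resize(im[190:340,170:480],None,fx=2.58,fy=2.58,interpolation=cv2.INTER_CUBIC))
im=arm.get_image("side"); cv2.imwrite("pics/s5.png",cv2.resize(im[180:380,220:420],None,fx=3,fy=3,interpolation=cv2.INTER_CUBIC))
E
```

```text
clock: 11.35
position: [0.3931, 0.3334, 0.1686]
ee_rot: [3.128, 0.273, -0.004]
force: [0.1, -0.7, -0.4]
width: 0.602
t11.35 pos [0.3931 0.3334 0.1686] w0.602 F [ 0.1 -0.7 -0.4]
tool axes
 [[ 0.985  0.173 -0.002]
 [ 0.173 -0.985  0.001]
 [-0.002 -0.002 -1.   ]]
q [-1.19  0.34  0.49  1.94 -0.2   0.91 -0.42]
dp [0.0006, -0.0011, 0.1376] rot [0.001, 0.002, -0.0] n 3.0
```

View pics/t5.png

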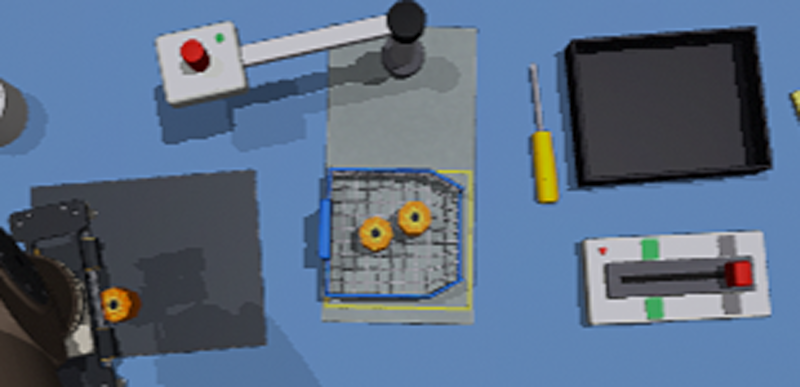

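View pics/s5.png

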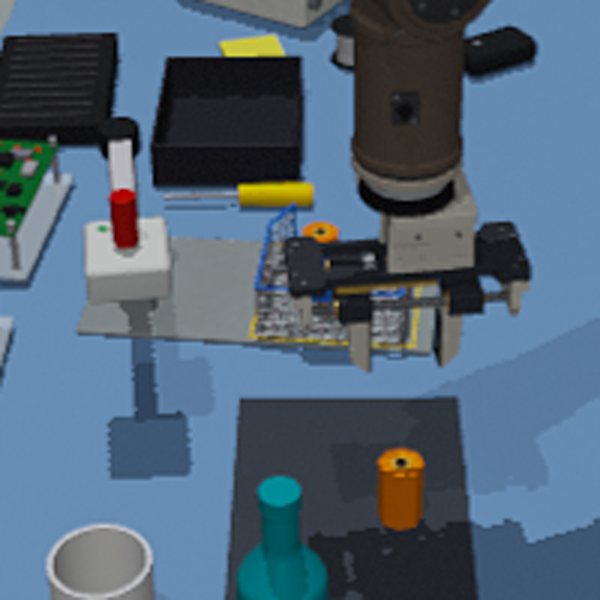

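Two pillars stand upright in the basket, in the top zoom at (375,233) and (415,217). C is unmoved at (115,304).

```bash
python3 -m pendant '[{"dp":[0,-0.001,0.06],"rotation":[0,0,0],"fingers":-0.2},{"dp":[0,-0.001,0.11],"rotation":[0,0,0],"fingers":-0.2},{"dp":[0,-0.001,0.137],"rotation":[0,0,0],"fingers":-0.2},{"dp":[0,-0.001,0.137],"rotation":[0,0,0],"fingers":-0.2},{"dp":[0,-0.001,0.137],"rotation":[0,0,0],"fingers":1},{"dp":[0,-0.001,0.137],"rotation":[0,0,0],"fingers":1},{"dp":[0,-0.001,0.137],"rotation":[0,0,0],"fingers":1},{"dp":[0,-0.001,0.137],"rotation":[0,0,0],"fingers":1},{"dp":[0,-0.001,0.137],"rotation":[0,0,0],"fingers":1},{"dp":[0,-0.001,0.09],"rotation":[0,0,0],"fingers":1},{"dp":[0,-0.001,0.03],"rotation":[0,0,0],"fingers":1},{"dp":[0,-0.001,-0.02],"rotation":[0,0,0],"fingers":1},{"dp":[0,-0.001,-0.02],"rotation":[0,0,0],"fingers":1}]' 25; python3 - <<'E'
from h import *
st()
for u in [(375,233),(415,217)]: print(onz("top",(170+u[0]/2.58,190+u[1]/2.58),.07).round(4))
go([.443,-.012,.19],-2)
E
```

```text
clock: 13.08
position: [0.3957, 0.3353, 0.1935]
ee_rot: [-3.124, -0.269, -0.006]
force: [-0.1, 1.0, -1.3]
width: 0.408
t13.07 pos [0.3957 0.3353 0.1935] w0.408 F [-0.1  1.  -1.3]
tool axes
 [[ 0.985  0.171  0.004]
 [ 0.171 -0.985 -0.005]
 [ 0.003  0.006 -1.   ]]
q [-1.21  0.31  0.52  1.91 -0.19  0.96 -0.43]
[0.4641 0.0363 0.07  ]
[ 0.481  -0.0097  0.07  ]
dp [-0.0128, 0.3503, 0.0016] rot [-0.006, -0.004, 0.207] n 6.0
```

```bash
python3 -c "
from h import *
go([.418,.005,.19],88)"
python3 -m pendant '[{"dp":[-0.006,0.055,0],"rotation":[0,0,-0.15],"fingers":1},{"dp":[-0.012,0.11,0],"rotation":[0,0,-0.33],"fingers":1},{"dp":[-0.018,0.165,0],"rotation":[0,0,-0.5],"fingers":1},{"dp":[-0.024,0.22,0],"rotation":[0,0,-0.68],"fingers":1},{"dp":[-0.03,0.275,0],"rotation":[0,0,-0.86],"fingers":1},{"dp":[-0.034,0.33,0.002],"rotation":[0,0,-1.04],"fingers":1},{"dp":[-0.0345,0.329,0.002],"rotation":[0,0,-1.2],"fingers":1},{"dp":[-0.0345,0.329,0.002],"rotation":[0,0,-1.36],"fingers":1},{"dp":[-0.0345,0.329,0.002],"rotation":[0,0,-1.363],"fingers":1},{"dp":[-0.0345,0.329,0.002],"rotation":[0,0,-1.363],"fingers":1}]' 25; python3 - <<'E'
from h import *
st(); go([.418,.005,.06],88)
E
```

```text
dp [-0.0345, 0.3293, 0.0016] rot [-0.001, -0.007, -1.364] n 8.0
clock: 14.32
position: [0.4177, 0.0055, 0.1893]
ee_rot: [-2.263, -2.176, -0.01]
force: [-0.6, 0.5, -0.3]
width: 0.401
t14.32 pos [0.4177 0.0055 0.1893] w0.401 F [-0.6  0.5 -0.3]
tool axes
 [[ 0.04   0.999  0.006]
 [ 0.999 -0.04   0.003]
 [ 0.003  0.006 -1.   ]]
q [-0.59  0.13  0.51  2.13 -0.09  0.9   1.51]
dp [-0.0013, -0.0, 0.1293] rot [0.003, -0.006, -0.005] n 3.0
```

```bash
python3 -m pendant '[{"dp":[-0.001,0,0.05],"rotation":[0,0,0],"fingers":1},{"dp":[-0.001,0,0.1],"rotation":[0,0,0],"fingers":1},{"dp":[-0.001,0,0.125],"rotation":[0,0,0],"fingers":1},{"dp":[-0.001,0,0.129],"rotation":[0,0,0],"fingers":1},{"dp":[-0.001,0,0.129],"rotation":[0,0,0],"fingers":1},{"dp":[-0.001,0,0.129],"rotation":[0,0,0],"fingers":-0.05},{"dp":[-0.001,0,0.129],"rotation":[0,0,0],"fingers":-0.05},{"dp":[-0.001,0,0.129],"rotation":[0,0,0],"fingers":-0.05},{"dp":[-0.001,0,0.1],"rotation":[0,0,0],"fingers":-0.05},{"dp":[-0.001,0,0.05],"rotation":[0,0,0],"fingers":-0.1},{"dp":[-0.001,0,-0.01],"rotation":[0,0,0],"fingers":-0.2},{"dp":[-0.001,-0.05,-0.07],"rotation":[0,0,0],"fingers":-0.2},{"dp":[-0.001,-0.05,-0.1],"rotation":[0,0,0],"fingers":-0.2}]' 25; python3 - <<'E'
from h import *
st(); 
im=arm.get_image("wrist"); cv2.imwrite("pics/w6.png",im)
im=arm.get_image("side"); cv2.imwrite("pics/s6.png",cv2.resize(im[180:380,220:420],None,fx=3,fy=3,interpolation=cv2.INTER_CUBIC))
E
```

```text
clock: 15.95
position: [0.3655, 0.0054, 0.2908]
ee_rot: [-2.263, -2.175, -0.011]
force: [1.2, 1.1, 0.5]
width: 0.601
t15.95 pos [0.3655 0.0054 0.2908] w0.601 F [1.2 1.1 0.5]
tool axes
 [[ 0.04   0.999  0.007]
 [ 0.999 -0.04   0.003]
 [ 0.003  0.007 -1.   ]]
q [-0.72 -0.11  0.52  2.06  0.05  1.17  1.31]
```

View pics/w6.png

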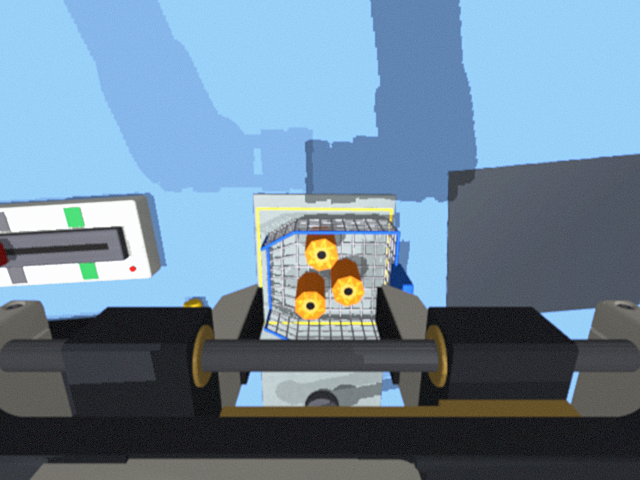

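View pics/s6.png

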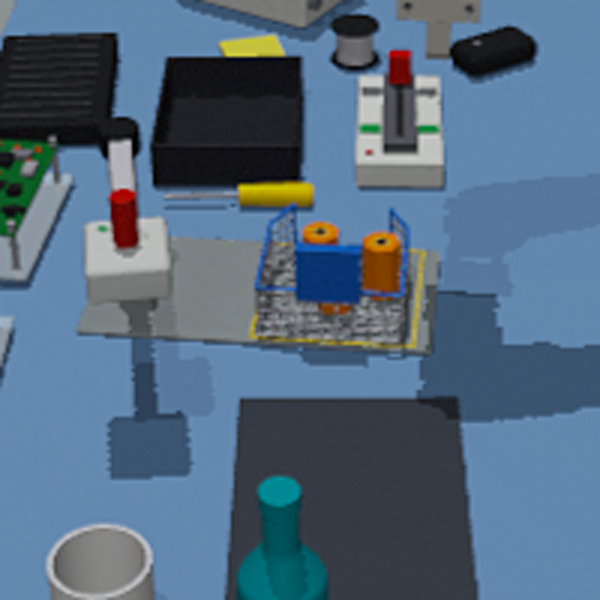

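All three are upright in the basket: in the wrist view at (320,254), (348,291) and (310,304). Next is the boom.

```bash
python3 -c "
from h import *
go([.641,.216,.31],10)"
```

```text
dp [0.2205, 0.2643, -0.0123] rot [0.001, -0.015, 1.357] n 8.0
```

```bash
python3 -m pendant '[{"dp":[0.03,0.035,-0.02],"rotation":[0,0,0.17],"fingers":-0.2},{"dp":[0.06,0.07,-0.02],"rotation":[0,0,0.34],"fingers":-0.2},{"dp":[0.09,0.105,-0.02],"rotation":[0,0,0.51],"fingers":-0.2},{"dp":[0.12,0.14,-0.02],"rotation":[0,0,0.68],"fingers":-0.2},{"dp":[0.15,0.18,-0.02],"rotation":[0,0,0.85],"fingers":-0.2},{"dp":[0.18,0.22,-0.02],"rotation":[0,0,1.02],"fingers":-0.2},{"dp":[0.21,0.25,-0.02],"rotation":[0,0,1.19],"fingers":-0.2},{"dp":[0.22,0.264,-0.02],"rotation":[0,-0.015,1.355],"fingers":-0.2},{"dp":[0.22,0.264,-0.02],"rotation":[0,-0.015,1.355],"fingers":-0.2},{"dp":[0.22,0.264,-0.02],"rotation":[0,-0.015,1.355],"fingers":-0.2}]'; python3 - <<'E'
from h import *
st(); im=arm.get_image("wrist"); cv2.imwrite("pics/w7.png",im)
for b in blobs(im,"red",30)[0]: print(b[0],b[1],onz("wrist",b[0],.25).round(4))
E
```

```text
clock: 17.3
position: [0.6403, 0.2144, 0.3173]
ee_rot: [3.128, 0.281, -0.0]
force: [-0.1, -0.9, 0.2]
width: 0.599
t17.30 pos [0.6403 0.2144 0.3173] w0.599 F [-0.1 -0.9  0.2]
tool axes
 [[ 0.984  0.178 -0.   ]
 [ 0.178 -0.984  0.001]
 [ 0.    -0.001 -1.   ]]
q [-0.78  0.51  0.64  1.33 -0.3   1.4   0.03]
[319.7 249.1] [ 304  225   33   48 1255] [0.6392 0.2195 0.25  ]
```

View pics/w7.png

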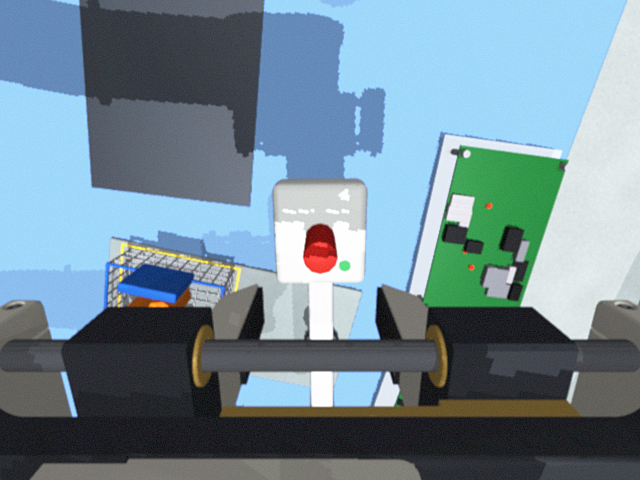

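```bash
python3 - <<'E'
from h import *
k=onz("wrist",(320.5,257.5),.251); print(k.round(4)); go([k[0],k[1],.216])
H=np.array([.679,.003]); print(np.linalg.norm(k[:2]-H), np.degrees(np.arctan2(*(k[:2]-H)[::-1])))
E
```

```text
[0.6407 0.2142 0.251 ]
dp [0.0005, 0.0001, 0.1017] rot [0.0, 0.0, 0.0] n 2.0
0.214604724607494 100.27656607267357
```

```bash
python3 -m pendant '[{"dp":[0.0005,0,0.05],"rotation":[0,0,0],"fingers":-0.2},{"dp":[0.0005,0,0.09],"rotation":[0,0,0],"fingers":-0.2},{"dp":[0.0005,0,0.1015],"rotation":[0,0,0],"fingers":-0.2},{"dp":[0.0005,0,0.1015],"rotation":[0,0,0],"fingers":-0.2},{"dp":[0.0005,0,0.1015],"rotation":[0,0,0],"fingers":1},{"dp":[0.0005,0,0.1015],"rotation":[0,0,0],"fingers":1},{"dp":[0.0005,0,0.1015],"rotation":[0,0,0],"fingers":1},{"dp":[0.0005,0,0.1015],"rotation":[0,0,0],"fingers":1},{"dp":[0.0005,0,0.1015],"rotation":[0,0,0],"fingers":1}]' 15; cat >> h.py <<'E'
def arc(H,Rr,phis,z):
    s=arm.observe(); Q=R.from_rotvec(s["ee_rot"])
    for p in phis:
        a=np.radians(p); T=[H[0]+Rr*np.cos(a),H[1]+Rr*np.sin(a),z]; y=np.radians(p-90)
        x=np.array([np.cos(y),np.sin(y),0]); zz=np.array([0,0,-1.]); Rt=R.from_matrix(np.c_[x,np.cross(zz,x),zz])
        print(p,Q.inv().apply(np.array(T)-s["position"]).round(3).tolist(),(Q.inv()*Rt).as_rotvec().round(2).tolist())
E
python3 - <<'E'
from h import *
st(); arc((.680,0),.2175,np.arange(106,182.1,5),.216)
E
```

```text
clock: 18.48
position: [0.6409, 0.2143, 0.2167]
ee_rot: [3.129, 0.279, 0.001]
force: [-0.9, -0.5, 4.6]
width: 0.261
t18.48 pos [0.6409 0.2143 0.2167] w0.261 F [-0.9 -0.5  4.6]
tool axes
 [[ 0.984  0.177  0.001]
 [ 0.177 -0.984  0.001]
 [ 0.001 -0.    -1.   ]]
q [-0.77  0.57  0.61  1.48 -0.34  1.19  0.06]
106.0 [-0.021, 0.002, 0.001] [0.0, -0.0, -0.1]
111.0 [-0.04, 0.004, 0.001] [0.0, -0.0, -0.19]
116.0 [-0.059, 0.009, 0.001] [0.0, -0.0, -0.28]
121.0 [-0.077, 0.015, 0.001] [0.0, -0.0, -0.36]
126.0 [-0.094, 0.022, 0.001] [0.0, -0.0, -0.45]
131.0 [-0.111, 0.031, 0.001] [0.0, -0.0, -0.54]
136.0 [-0.127, 0.041, 0.001] [0.0, -0.0, -0.62]
141.0 [-0.142, 0.053, 0.001] [0.0, -0.0, -0.71]
146.0 [-0.155, 0.066, 0.001] [0.0, -0.0, -0.8]
151.0 [-0.168, 0.08, 0.001] [0.0, -0.0, -0.89]
156.0 [-0.179, 0.096, 0.001] [0.0, -0.0, -0.97]
161.0 [-0.189, 0.112, 0.001] [0.0, -0.0, -1.06]
166.0 [-0.198, 0.129, 0.001] [0.0, -0.0, -1.15]
171.0 [-0.205, 0.146, 0.001] [0.0, -0.0, -1.24]
176.0 [-0.21, 0.165, 0.001] [0.0, -0.0, -1.32]
181.0 [-0.214, 0.183, 0.001] [0.0, -0.0, -1.41]
```

```bash
python3 -m pendant '[{"dp":[-0.021,0.002,0],"rotation":[0,0,-0.1],"fingers":1},{"dp":[-0.04,0.004,0],"rotation":[0,0,-0.19],"fingers":1},{"dp":[-0.059,0.009,0],"rotation":[0,0,-0.28],"fingers":1},{"dp":[-0.077,0.015,0],"rotation":[0,0,-0.36],"fingers":1},{"dp":[-0.094,0.022,0],"rotation":[0,0,-0.45],"fingers":1},{"dp":[-0.111,0.031,0],"rotation":[0,0,-0.54],"fingers":1},{"dp":[-0.111,0.031,0],"rotation":[0,0,-0.54],"fingers":1}]' 15; python3 - <<'E'
from h import *
st(); arc((.680,0),.2175,np.arange(136,182.1,5),.216)
E
```

```text
clock: 19.35
position: [0.5362, 0.1629, 0.2166]
ee_rot: [2.942, 1.101, -0.001]
force: [-0.6, -3.2, -1.3]
width: 0.264
t19.35 pos [0.5362 0.1629 0.2166] w0.264 F [-0.6 -3.2 -1.3]
tool axes
 [[ 0.754  0.657 -0.001]
 [ 0.657 -0.754  0.   ]
 [-0.    -0.001 -1.   ]]
q [-0.76  0.36  0.5   1.78 -0.19  1.06  0.52]
136.0 [-0.017, 0.001, 0.001] [0.0, 0.0, -0.09]
141.0 [-0.036, 0.003, 0.001] [0.0, 0.0, -0.17]
146.0 [-0.055, 0.007, 0.001] [0.0, 0.0, -0.26]
151.0 [-0.073, 0.013, 0.001] [0.0, 0.0, -0.35]
156.0 [-0.09, 0.02, 0.001] [0.0, 0.0, -0.44]
161.0 [-0.107, 0.029, 0.001] [0.0, 0.0, -0.52]
166.0 [-0.123, 0.039, 0.001] [0.0, 0.0, -0.61]
171.0 [-0.138, 0.051, 0.001] [-0.0, 0.0, -0.7]
176.0 [-0.152, 0.063, 0.001] [-0.0, 0.0, -0.78]
181.0 [-0.165, 0.077, 0.001] [-0.0, 0.0, -0.87]
```

```bash
python3 -m pendant '[{"dp":[-0.017,0.001,0],"rotation":[0,0,-0.09],"fingers":1},{"dp":[-0.036,0.003,0],"rotation":[0,0,-0.17],"fingers":1},{"dp":[-0.055,0.007,0],"rotation":[0,0,-0.26],"fingers":1},{"dp":[-0.073,0.013,0],"rotation":[0,0,-0.35],"fingers":1},{"dp":[-0.09,0.02,0],"rotation":[0,0,-0.44],"fingers":1},{"dp":[-0.107,0.029,0],"rotation":[0,0,-0.52],"fingers":1},{"dp":[-0.123,0.039,0],"rotation":[0,0,-0.61],"fingers":1},{"dp":[-0.138,0.051,0],"rotation":[0,0,-0.7],"fingers":1},{"dp":[-0.152,0.063,0],"rotation":[0,0,-0.78],"fingers":1},{"dp":[-0.157,0.069,0],"rotation":[0,0,-0.82],"fingers":1},{"dp":[-0.157,0.069,0],"rotation":[0,0,-0.82],"fingers":1},{"dp":[-0.157,0.069,0],"rotation":[0,0,-0.82],"fingers":1}]' 15; python3 - <<'E'
from h import *
st()
E
```

```text
clock: 20.85
position: [0.4622, 0.0074, 0.2165]
ee_rot: [-2.261, -2.179, 0.005]
force: [-6.9, -2.6, 4.3]
width: 0.255
t20.85 pos [0.4622 0.0074 0.2165] w0.255 F [-6.9 -2.6  4.3]
tool axes
 [[ 0.037  0.999 -0.001]
 [ 0.999 -0.037 -0.004]
 [-0.004 -0.001 -1.   ]]
q [-0.49  0.18  0.42  1.99 -0.09  0.99  1.51]
```

```bash
python3 -m pendant '[{"dp":[0,0,0],"rotation":[0,0,0],"fingers":-0.2},{"dp":[0,0,0],"rotation":[0,0,0],"fingers":-0.2},{"dp":[0,0,0],"rotation":[0,0,0],"fingers":-0.2},{"dp":[0,0,-0.05],"rotation":[0,0,0],"fingers":-0.2},{"dp":[0,0,-0.09],"rotation":[0,0,0],"fingers":-0.2},{"dp":[0,0,-0.09],"rotation":[0,0,0],"fingers":-0.2}]' 15; python3 - <<'E'
from h import *
st(); go([.407,-.372,.17],1.2)
E
```

```text
clock: 21.6
position: [0.4644, 0.0077, 0.3094]
ee_rot: [2.262, 2.178, 0.003]
force: [-0.2, 0.5, 0.3]
width: 0.598
t21.60 pos [0.4644 0.0077 0.3094] w0.598 F [-0.2  0.5  0.3]
tool axes
 [[ 0.038  0.999  0.   ]
 [ 0.999 -0.038  0.002]
 [ 0.002  0.    -1.   ]]
q [-0.52  0.09  0.43  1.84 -0.04  1.21  1.46]
dp [-0.3816, -0.0434, 0.1392] rot [0.002, -0.002, 1.512] n 9.0
```

```bash
python3 -m pendant '[{"dp":[-0.05,-0.006,0],"rotation":[0,0,0.17],"fingers":-0.2},{"dp":[-0.1,-0.012,0],"rotation":[0,0,0.34],"fingers":-0.2},{"dp":[-0.15,-0.018,0.02],"rotation":[0,0,0.51],"fingers":-0.2},{"dp":[-0.2,-0.024,0.04],"rotation":[0,0,0.68],"fingers":-0.2},{"dp":[-0.25,-0.03,0.06],"rotation":[0,0,0.85],"fingers":-0.2},{"dp":[-0.3,-0.036,0.09],"rotation":[0,0,1.02],"fingers":-0.2},{"dp":[-0.34,-0.04,0.12],"rotation":[0,0,1.19],"fingers":-0.2},{"dp":[-0.38,-0.0434,0.139],"rotation":[0,0,1.36],"fingers":-0.2},{"dp":[-0.3816,-0.0434,0.139],"rotation":[0,0,1.512],"fingers":-0.2},{"dp":[-0.3816,-0.0434,0.139],"rotation":[0,0,1.512],"fingers":-0.2},{"dp":[-0.3816,-0.0434,0.139],"rotation":[0,0,1.512],"fingers":-0.2}]' 15; python3 - <<'E'
from h import *
st(); im=arm.get_image("wrist"); cv2.imwrite("pics/w8.png",im)
for c,z in (("red",.089),("green",.035)):
  for b in blobs(im,c,40)[0]: print(c,b[0],b[1],onz("wrist",b[0],z).round(4))
im=arm.get_image("top"); cv2.imwrite("pics/t8.png",cv2.resize(im[190:340,170:480],None,fx=2.58,fy=2.58,interpolation=cv2.INTER_CUBIC))
E
```

```text
clock: 22.98
position: [0.4072, -0.3713, 0.1699]
ee_rot: [-3.141, -0.04, -0.003]
force: [0.1, -0.1, -0.4]
width: 0.6
t22.98 pos [ 0.4072 -0.3713  0.1699] w0.600 F [ 0.1 -0.1 -0.4]
tool axes
 [[ 1.     0.025  0.002]
 [ 0.025 -1.    -0.   ]
 [ 0.002  0.001 -1.   ]]
q [ 0.04  0.46  0.85  1.88 -0.42  0.99  1.1 ]
red [368.9  41. ] [365  36   9  11  77] [ 0.4335 -0.2393  0.089 ]
red [319.8 245.1] [ 301  226   39   38 1343] [ 0.4076 -0.3674  0.089 ]
green [276.7 120.2] [262 108  30  26 750] [ 0.3723 -0.2841  0.035 ]
green [364.  120.9] [350 108  30  26 727] [ 0.4399 -0.283   0.035 ]
```

View pics/w8.png

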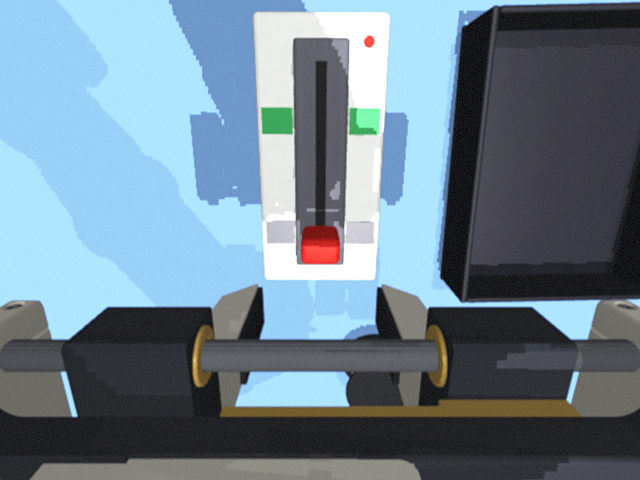

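View pics/t8.png

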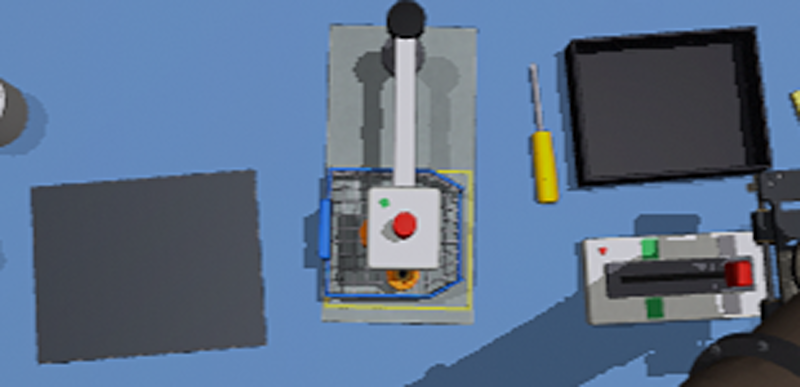

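```bash
python3 -m pendant '[{"dp":[0,0.0005,0.06],"rotation":[0,0,0],"fingers":-0.2},{"dp":[0,0.0005,0.1],"rotation":[0,0,0],"fingers":-0.2},{"dp":[0,0.0005,0.11],"rotation":[0,0,0],"fingers":-0.2},{"dp":[0,0.0005,0.11],"rotation":[0,0,0],"fingers":-0.2},{"dp":[0,0.0005,0.11],"rotation":[0,0,0],"fingers":1},{"dp":[0,0.0005,0.11],"rotation":[0,0,0],"fingers":1},{"dp":[0,0.0005,0.11],"rotation":[0,0,0],"fingers":1},{"dp":[0,0.0005,0.11],"rotation":[0,0,0],"fingers":1},{"dp":[0,0.0005,0.11],"rotation":[0,0,0],"fingers":1}]' 20; python3 - <<'E'
from h import *
st(); p=arm.observe()["position"]; go([p[0]-.0015,p[1]+.09,.06],1.0)
E
```

```text
clock: 24.2
position: [0.4079, -0.372, 0.0609]
ee_rot: [-3.141, -0.038, -0.005]
force: [-1.1, 1.2, 6.8]
width: 0.303
t24.20 pos [ 0.4079 -0.372   0.0609] w0.303 F [-1.1  1.2  6.8]
tool axes
 [[ 1.     0.024  0.003]
 [ 0.024 -1.    -0.   ]
 [ 0.003  0.    -1.   ]]
q [ 0.15  0.61  0.72  1.97 -0.57  0.77  1.23]
dp [0.0007, -0.09, 0.0009] rot [-0.0, -0.003, 0.007] n 2.0
```

```bash
python3 -m pendant '[{"dp":[0,-0.02,0],"rotation":[0,0,0],"fingers":1},{"dp":[0,-0.04,0],"rotation":[0,0,0],"fingers":1},{"dp":[0.0003,-0.06,0],"rotation":[0,0,0],"fingers":1},{"dp":[0.0005,-0.08,0],"rotation":[0,0,0],"fingers":1},{"dp":[0.0006,-0.0895,0],"rotation":[0,0,0],"fingers":1},{"dp":[0.0006,-0.0895,0],"rotation":[0,0,0],"fingers":1},{"dp":[0.0006,-0.0895,0],"rotation":[0,0,0],"fingers":1}]' 20; python3 - <<'E'
from h import *
st(); im=arm.get_image("side"); cv2.imwrite("pics/s9.png",cv2.resize(im[180:380,220:420],None,fx=3,fy=3,interpolation=cv2.INTER_CUBIC))
im=arm.get_image("wrist"); cv2.imwrite("pics/w9.png",im)
E
```

```text
clock: 25.08
position: [0.4061, -0.2825, 0.0609]
ee_rot: [-3.141, -0.038, -0.005]
force: [-2.6, 1.3, 3.3]
width: 0.303
t25.07 pos [ 0.4061 -0.2825  0.0609] w0.303 F [-2.6  1.3  3.3]
tool axes
 [[ 1.     0.024  0.003]
 [ 0.024 -1.    -0.001]
 [ 0.003  0.001 -1.   ]]
q [-0.04  0.53  0.74  2.11 -0.57  0.7   1.11]
```

View pics/s9.png

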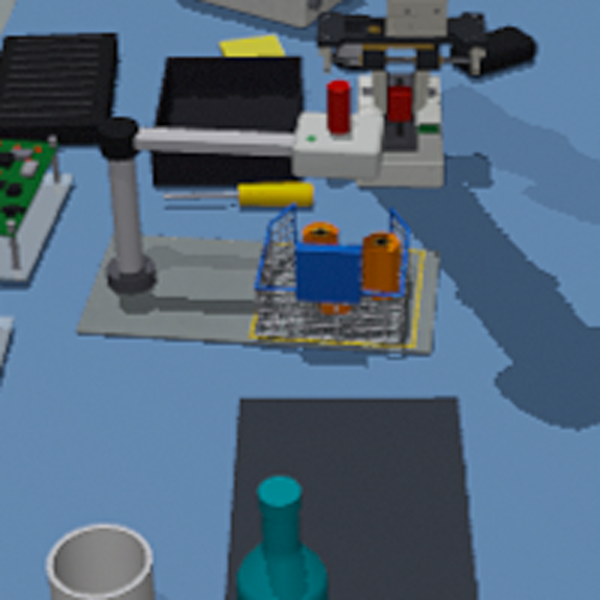

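View pics/w9.png

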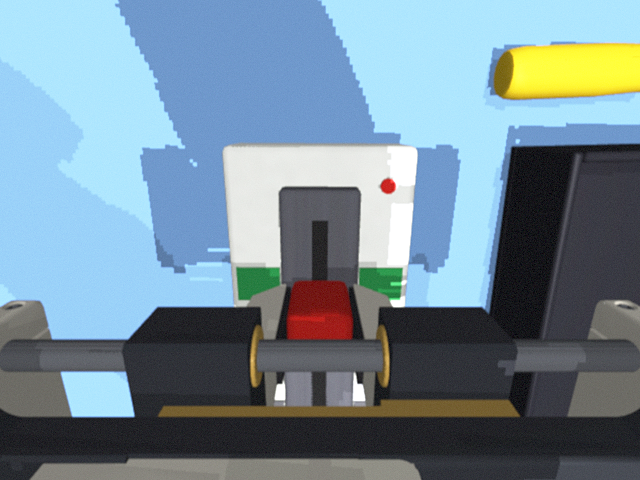

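The fader grip is at the green marks and the head is over the basket. Now I hold for 10 s.

```bash
python3 -m pendant '[{"dp":[0,0,0],"rotation":[0,0,0],"fingers":1},{"dp":[0,0,0],"rotation":[0,0,0],"fingers":1},{"dp":[0,0,0],"rotation":[0,0,0],"fingers":1},{"dp":[0,0,0],"rotation":[0,0,0],"fingers":1},{"dp":[0,0,0],"rotation":[0,0,0],"fingers":1},{"dp":[0,0,0],"rotation":[0,0,0],"fingers":1},{"dp":[0,0,0],"rotation":[0,0,0],"fingers":1},{"dp":[0,0,0],"rotation":[0,0,0],"fingers":1},{"dp":[0,0,0],"rotation":[0,0,0],"fingers":1},{"dp":[0,0,0],"rotation":[0,0,0],"fingers":1},{"dp":[0,0,0],"rotation":[0,0,0],"fingers":1},{"dp":[0,0,0],"rotation":[0,0,0],"fingers":1},{"dp":[0,0,0],"rotation":[0,0,0],"fingers":1},{"dp":[0,0,0],"rotation":[0,0,0],"fingers":1},{"dp":[0,0,0],"rotation":[0,0,0],"fingers":1},{"dp":[0,0,0],"rotation":[0,0,0],"fingers":1},{"dp":[0,0,0],"rotation":[0,0,0],"fingers":1},{"dp":[0,0,0],"rotation":[0,0,0],"fingers":1},{"dp":[0,0,0],"rotation":[0,0,0],"fingers":1},{"dp":[0,0,0],"rotation":[0,0,0],"fingers":1}]'
python3 -m pendant '[{"dp":[0,0,0],"rotation":[0,0,0],"fingers":1},{"dp":[0,0,0],"rotation":[0,0,0],"fingers":1},{"dp":[0,0,0],"rotation":[0,0,0],"fingers":1},{"dp":[0,0,0],"rotation":[0,0,0],"fingers":1},{"dp":[0,0,0],"rotation":[0,0,0],"fingers":1},{"dp":[0,0,0],"rotation":[0,0,0],"fingers":1},{"dp":[0,0,0],"rotation":[0,0,0],"fingers":1},{"dp":[0,0,0],"rotation":[0,0,0],"fingers":1},{"dp":[0,0,0],"rotation":[0,0,0],"fingers":1},{"dp":[0,0,0],"rotation":[0,0,0],"fingers":1},{"dp":[0,0,0],"rotation":[0,0,0],"fingers":1},{"dp":[0,0,0],"rotation":[0,0,0],"fingers":1},{"dp":[0,0,0],"rotation":[0,0,0],"fingers":1},{"dp":[0,0,0],"rotation":[0,0,0],"fingers":1},{"dp":[0,0,0],"rotation":[0,0,0],"fingers":1},{"dp":[0,0,0],"rotation":[0,0,0],"fingers":1},{"dp":[0,0,0],"rotation":[0,0,0],"fingers":1},{"dp":[0,0,0],"rotation":[0,0,0],"fingers":1},{"dp":[0,0,0],"rotation":[0,0,0],"fingers":1},{"dp":[0,0,0],"rotation":[0,0,0],"fingers":1}]'
python3 -m pendant '[{"dp":[0,0,0],"rotation":[0,0,0],"fingers":1},{"dp":[0,0,0],"rotation":[0,0,0],"fingers":1},{"dp":[0,0,0],"rotation":[0,0,0],"fingers":1},{"dp":[0,0,0],"rotation":[0,0,0],"fingers":1},{"dp":[0,0,0],"rotation":[0,0,0],"fingers":1},{"dp":[0,0,0],"rotation":[0,0,0],"fingers":1},{"dp":[0,0,0],"rotation":[0,0,0],"fingers":1},{"dp":[0,0,0],"rotation":[0,0,0],"fingers":1},{"dp":[0,0,0],"rotation":[0,0,0],"fingers":1},{"dp":[0,0,0],"rotation":[0,0,0],"fingers":1},{"dp":[0,0,0],"rotation":[0,0,0],"fingers":1},{"dp":[0,0,0],"rotation":[0,0,0],"fingers":1},{"dp":[0,0,0],"rotation":[0,0,0],"fingers":1},{"dp":[0,0,0],"rotation":[0,0,0],"fingers":1},{"dp":[0,0,0],"rotation":[0,0,0],"fingers":1},{"dp":[0,0,0],"rotation":[0,0,0],"fingers":1},{"dp":[0,0,0],"rotation":[0,0,0],"fingers":1},{"dp":[0,0,0],"rotation":[0,0,0],"fingers":1},{"dp":[0,0,0],"rotation":[0,0,0],"fingers":1},{"dp":[0,0,0],"rotation":[0,0,0],"fingers":1}]'
python3 -m pendant '[{"dp":[0,0,0],"rotation":[0,0,0],"fingers":1},{"dp":[0,0,0],"rotation":[0,0,0],"fingers":1},{"dp":[0,0,0],"rotation":[0,0,0],"fingers":1},{"dp":[0,0,0],"rotation":[0,0,0],"fingers":1},{"dp":[0,0,0],"rotation":[0,0,0],"fingers":1},{"dp":[0,0,0],"rotation":[0,0,0],"fingers":1},{"dp":[0,0,0],"rotation":[0,0,0],"fingers":1},{"dp":[0,0,0],"rotation":[0,0,0],"fingers":1},{"dp":[0,0,0],"rotation":[0,0,0],"fingers":1},{"dp":[0,0,0],"rotation":[0,0,0],"fingers":1},{"dp":[0,0,0],"rotation":[0,0,0],"fingers":1},{"dp":[0,0,0],"rotation":[0,0,0],"fingers":1},{"dp":[0,0,0],"rotation":[0,0,0],"fingers":1},{"dp":[0,0,0],"rotation":[0,0,0],"fingers":1},{"dp":[0,0,0],"rotation":[0,0,0],"fingers":1},{"dp":[0,0,0],"rotation":[0,0,0],"fingers":1},{"dp":[0,0,0],"rotation":[0,0,0],"fingers":1},{"dp":[0,0,0],"rotation":[0,0,0],"fingers":1},{"dp":[0,0,0],"rotation":[0,0,0],"fingers":1},{"dp":[0,0,0],"rotation":[0,0,0],"fingers":1}]'; python3 -c "
from h import *
st(); im=arm.get_image('wrist'); cv2.imwrite('pics/w10.png',im)
im=arm.get_image('side'); cv2.imwrite('pics/s10.png',cv2.resize(im[180:380,220:420],None,fx=3,fy=3))"
```

```text
clock: 27.68
position: [0.4061, -0.2828, 0.0609]
ee_rot: [-3.141, -0.038, -0.005]
force: [-2.3, -0.8, 2.8]
width: 0.303
clock: 30.18
position: [0.4061, -0.2828, 0.0609]
ee_rot: [-3.141, -0.038, -0.005]
force: [-1.8, -1.9, 2.7]
width: 0.303
clock: 32.67
position: [0.4061, -0.2828, 0.0609]
ee_rot: [-3.141, -0.038, -0.005]
force: [-2.4, -1.0, 2.4]
width: 0.302
clock: 35.17
position: [0.4061, -0.2828, 0.0609]
ee_rot: [-3.141, -0.038, -0.005]
force: [-2.4, -1.5, 0.8]
width: 0.305
t35.17 pos [ 0.4061 -0.2828  0.0609] w0.305 F [-2.4 -1.5  0.8]
tool axes
 [[ 1.     0.024  0.003]
 [ 0.024 -1.    -0.   ]
 [ 0.003  0.    -1.   ]]
q [-0.04  0.53  0.74  2.11 -0.57  0.7   1.11]
```

View pics/w10.png

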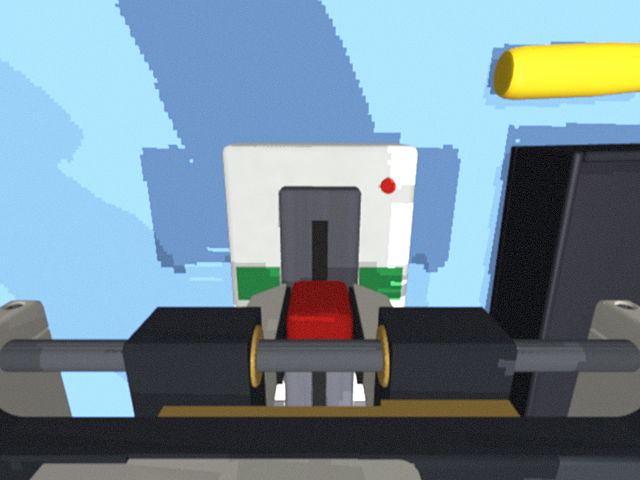

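View pics/s10.png

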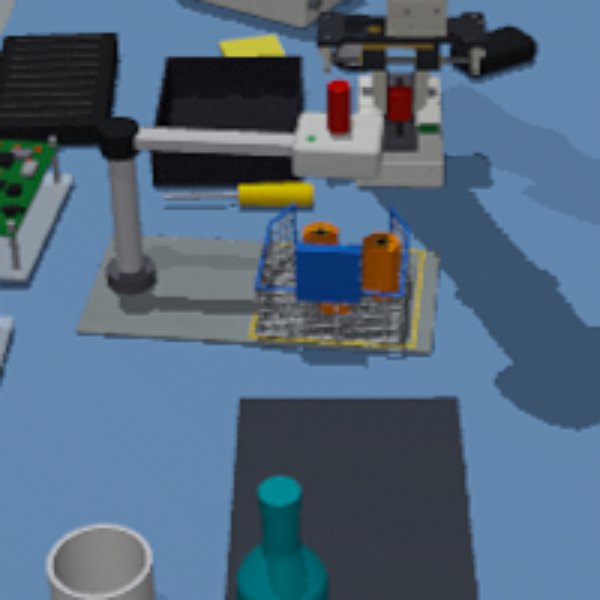

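Unchanged for 10 s. Next I slide the fader back to off.

```bash
python3 -m pendant '[{"dp":[0,0.025,0],"rotation":[0,0,0],"fingers":1},{"dp":[0,0.05,0],"rotation":[0,0,0],"fingers":1},{"dp":[0,0.075,0],"rotation":[0,0,0],"fingers":1},{"dp":[-0.0005,0.089,0],"rotation":[0,0,0],"fingers":1},{"dp":[-0.0005,0.091,0],"rotation":[0,0,0],"fingers":1},{"dp":[-0.0005,0.091,0],"rotation":[0,0,0],"fingers":1},{"dp":[-0.0005,0.0895,0],"rotation":[0,0,0],"fingers":1},{"dp":[-0.0005,0.0895,0],"rotation":[0,0,0],"fingers":-0.2},{"dp":[-0.0005,0.0895,0],"rotation":[0,0,0],"fingers":-0.2},{"dp":[-0.0005,0.0895,0],"rotation":[0,0,0],"fingers":-0.2},{"dp":[-0.0005,0.0895,-0.05],"rotation":[0,0,0],"fingers":-0.2},{"dp":[-0.0005,0.0895,-0.11],"rotation":[0,0,0],"fingers":-0.2},{"dp":[-0.0005,0.0895,-0.11],"rotation":[0,0,0],"fingers":-0.2}]'; python3 - <<'E'
from h import *
st(); im=arm.get_image("wrist"); cv2.imwrite("pics/w11.png",im)
for c,z in (("red",.089),("green",.035)):
  for b in blobs(im,c,40)[0]: print(c,b[0],b[1],onz("wrist",b[0],z).round(4))
E
```

```text
clock: 36.9
position: [0.409, -0.3746, 0.175]
ee_rot: [3.137, 0.037, 0.014]
force: [0.7, -0.2, -1.2]
width: 0.598
t36.90 pos [ 0.409  -0.3746  0.175 ] w0.598 F [ 0.7 -0.2 -1.2]
tool axes
 [[ 1.     0.024  0.009]
 [ 0.024 -1.     0.004]
 [ 0.009 -0.004 -1.   ]]
q [ 0.04  0.46  0.86  1.87 -0.42  0.99  1.1 ]
red [364.2  36.6] [360  32   9  10  72] [ 0.4324 -0.2386  0.089 ]
red [316.6 238.5] [ 298  219   38   38 1294] [ 0.4066 -0.3654  0.089 ]
green [273.5 115.1] [259 103  30  26 735] [ 0.3714 -0.2825  0.035 ]
green [359.7 115.8] [346 103  29  26 717] [ 0.4384 -0.2814  0.035 ]
```

View pics/w11.png

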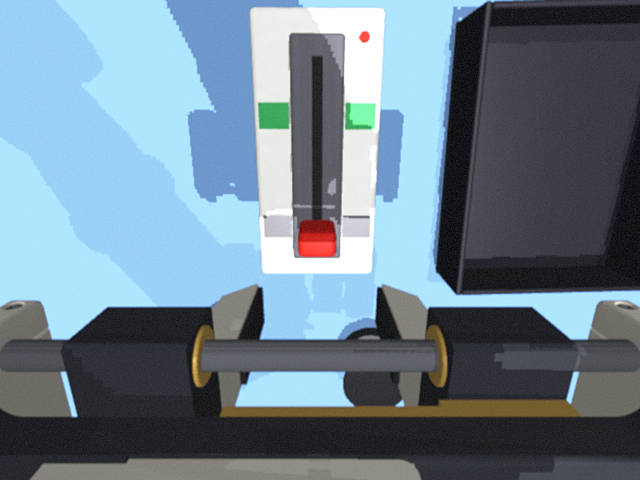

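```bash
python3 - <<'E'
from h import *
th=np.radians(55)
z=np.array([0,np.sin(th),-np.cos(th)]); x=-np.array([0,np.cos(th),np.sin(th)])
Rt=R.from_matrix(np.c_[x,np.cross(z,x),z])
go([.605,-.21,.30],-90)
go([.605,-.2026,.27],Rt=Rt)
E
```

```text
dp [0.2014, -0.1581, -0.1261] rot [-0.004, -0.007, 1.595] n 9.0
dp [0.2014, -0.1656, -0.0961] rot [0.757, -0.748, 1.463] n 10.0
```

```bash
python3 -m pendant '[{"dp":[0.02,-0.01,-0.05],"rotation":[0,0,0.17],"fingers":-0.2},{"dp":[0.05,-0.03,-0.1],"rotation":[0,0,0.34],"fingers":-0.2},{"dp":[0.08,-0.06,-0.126],"rotation":[0,0,0.51],"fingers":-0.2},{"dp":[0.12,-0.09,-0.126],"rotation":[0,0,0.68],"fingers":-0.2},{"dp":[0.16,-0.12,-0.126],"rotation":[0,0,0.85],"fingers":-0.2},{"dp":[0.2,-0.158,-0.126],"rotation":[0,0,1.02],"fingers":-0.2},{"dp":[0.2,-0.158,-0.126],"rotation":[0,0,1.19],"fingers":-0.2},{"dp":[0.2,-0.158,-0.126],"rotation":[0,0,1.36],"fingers":-0.2},{"dp":[0.2,-0.158,-0.126],"rotation":[0,0,1.53],"fingers":-0.2},{"dp":[0.2,-0.158,-0.126],"rotation":[0,0,1.595],"fingers":-0.2},{"dp":[0.2,-0.158,-0.126],"rotation":[0,0,1.595],"fingers":-0.2}]'; python3 - <<'E'
from h import *
st()
th=np.radians(55)
z=np.array([0,np.sin(th),-np.cos(th)]); x=-np.array([0,np.cos(th),np.sin(th)])
go([.605,-.2026,.27],Rt=R.from_matrix(np.c_[x,np.cross(z,x),z]))
E
```

```text
clock: 38.33
position: [0.6034, -0.2098, 0.2984]
ee_rot: [-2.22, 2.219, -0.006]
force: [-0.3, -0.6, -0.0]
width: 0.599
t38.33 pos [ 0.6034 -0.2098  0.2984] w0.599 F [-0.3 -0.6 -0. ]
tool axes
 [[ 0.001 -1.     0.001]
 [-1.    -0.001 -0.005]
 [ 0.005 -0.001 -1.   ]]
q [-0.45  0.67  1.27  1.49 -0.64  1.45 -0.73]
dp [-0.0072, -0.0014, 0.0284] rot [-0.004, -0.961, 0.003] n 6.0
```

```bash
python3 -m pendant '[{"dp":[0,0,0.005],"rotation":[0,-0.17,0],"fingers":-0.2},{"dp":[0,0,0.01],"rotation":[0,-0.34,0],"fingers":-0.2},{"dp":[0,0,0.015],"rotation":[0,-0.51,0],"fingers":-0.2},{"dp":[-0.007,0,0.02],"rotation":[0,-0.68,0],"fingers":-0.2},{"dp":[-0.007,0,0.028],"rotation":[0,-0.85,0],"fingers":-0.2},{"dp":[-0.007,0,0.028],"rotation":[0,-0.96,0],"fingers":-0.2},{"dp":[-0.007,0,0.028],"rotation":[0,-0.96,0],"fingers":-0.2}]'; python3 - <<'E'
from h import *
st()
E
```

```text
clock: 39.2
position: [0.6027, -0.2043, 0.2683]
ee_rot: [-1.64, 1.64, 0.853]
force: [-0.2, -0.7, 0.1]
width: 0.604
t39.20 pos [ 0.6027 -0.2043  0.2683] w0.604 F [-0.2 -0.7  0.1]
tool axes
 [[ 0.002 -0.571 -0.821]
 [-1.     0.002 -0.004]
 [ 0.004  0.821 -0.571]]
q [ 0.33  0.86  0.62  1.25 -1.04  1.99 -0.61]
```

```bash
python3 - <<'E'
from h import *
go([.56,-.15,.35],-30)
go([.56,-.15,.35],-60)
E
```

```text
dp [-0.0982, 0.0425, -0.0023] rot [-0.507, 0.868, -0.962] n 8.0
dp [-0.0982, 0.0425, -0.0023] rot [-0.256, 0.939, -0.482] n 6.0
```

```bash
python3 -m pendant '[{"dp":[-0.03,0.01,0],"rotation":[-0.063,0.108,-0.12],"fingers":-0.2},{"dp":[-0.06,0.02,0],"rotation":[-0.126,0.217,-0.24],"fingers":-0.2},{"dp":[-0.098,0.042,0],"rotation":[-0.19,0.325,-0.36],"fingers":-0.2},{"dp":[-0.098,0.042,0],"rotation":[-0.253,0.434,-0.48],"fingers":-0.2},{"dp":[-0.098,0.042,0],"rotation":[-0.316,0.54,-0.6],"fingers":-0.2},{"dp":[-0.098,0.042,0],"rotation":[-0.38,0.65,-0.72],"fingers":-0.2},{"dp":[-0.098,0.042,0],"rotation":[-0.443,0.76,-0.84],"fingers":-0.2},{"dp":[-0.098,0.042,0],"rotation":[-0.507,0.868,-0.962],"fingers":-0.2},{"dp":[-0.098,0.042,0],"rotation":[-0.507,0.868,-0.962],"fingers":-0.2}]'; python3 - <<'E'
from h import *
st()
go([.4625,.0075,.31],88)
E
```

```text
clock: 40.33
position: [0.5604, -0.1454, 0.3503]
ee_rot: [-3.035, 0.803, -0.004]
force: [0.1, -0.1, -0.0]
width: 0.602
t40.33 pos [ 0.5604 -0.1454  0.3503] w0.602 F [ 0.1 -0.1 -0. ]
tool axes
 [[ 0.869 -0.495  0.002]
 [-0.495 -0.869 -0.003]
 [ 0.003  0.001 -1.   ]]
q [-0.33  0.31  0.69  1.53 -0.2   1.37 -0.15]
dp [-0.1608, -0.0844, 0.0402] rot [0.0, -0.004, -2.053] n 11.0
```

```bash
python3 -m pendant '[{"dp":[-0.02,-0.01,0],"rotation":[0,0,-0.18],"fingers":-0.2},{"dp":[-0.04,-0.02,0.005],"rotation":[0,0,-0.36],"fingers":-0.2},{"dp":[-0.06,-0.03,0.01],"rotation":[0,0,-0.54],"fingers":-0.2},{"dp":[-0.08,-0.04,0.015],"rotation":[0,0,-0.72],"fingers":-0.2},{"dp":[-0.1,-0.05,0.02],"rotation":[0,0,-0.9],"fingers":-0.2},{"dp":[-0.12,-0.06,0.025],"rotation":[0,0,-1.08],"fingers":-0.2},{"dp":[-0.14,-0.07,0.03],"rotation":[0,0,-1.26],"fingers":-0.2},{"dp":[-0.16,-0.084,0.04],"rotation":[0,0,-1.44],"fingers":-0.2},{"dp":[-0.161,-0.0844,0.04],"rotation":[0,0,-1.62],"fingers":-0.2},{"dp":[-0.161,-0.0844,0.04],"rotation":[0,0,-1.8],"fingers":-0.2},{"dp":[-0.161,-0.0844,0.04],"rotation":[0,0,-1.98],"fingers":-0.2},{"dp":[-0.161,-0.0844,0.04],"rotation":[0,0,-2.053],"fingers":-0.2},{"dp":[-0.161,-0.0844,0.04],"rotation":[0,0,-2.053],"fingers":-0.2}]'; python3 - <<'E'
from h import *
st(); im=arm.get_image("wrist"); cv2.imwrite("pics/w12.png",im)
for b in blobs(im,"red",100)[0]: print(b[0],b[1],onz("wrist",b[0],.25).round(4))
go([.4625,.0075,.216],88)
E
```

```text
clock: 41.95
position: [0.4623, 0.0066, 0.3104]
ee_rot: [-2.264, -2.177, -0.005]
force: [0.5, 0.3, -0.9]
width: 0.6
t41.95 pos [0.4623 0.0066 0.3104] w0.600 F [ 0.5  0.3 -0.9]
tool axes
 [[ 0.039  0.999  0.003]
 [ 0.999 -0.039  0.002]
 [ 0.002  0.003 -1.   ]]
q [-0.43  0.09  0.33  1.84 -0.03  1.22  1.44]
[320.1 251.1] [ 304  226   33   50 1340] [0.4552 0.0071 0.25  ]
dp [0.0004, -0.0, 0.0944] rot [0.002, -0.002, -0.005] n 2.0
```

View pics/w12.png

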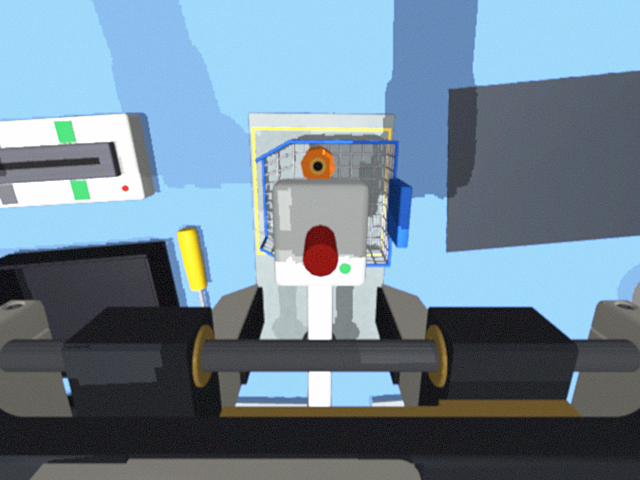

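```bash
python3 -m pendant '[{"dp":[0,0,0.05],"rotation":[0,0,0],"fingers":-0.2},{"dp":[0,0,0.085],"rotation":[0,0,0],"fingers":-0.2},{"dp":[0,0,0.0945],"rotation":[0,0,0],"fingers":-0.2},{"dp":[0,0,0.0945],"rotation":[0,0,0],"fingers":-0.2},{"dp":[0,0,0.0945],"rotation":[0,0,0],"fingers":1},{"dp":[0,0,0.0945],"rotation":[0,0,0],"fingers":1},{"dp":[0,0,0.0945],"rotation":[0,0,0],"fingers":1},{"dp":[0,0,0.0945],"rotation":[0,0,0],"fingers":1},{"dp":[0,0,0.0945],"rotation":[0,0,0],"fingers":1}]' 15; python3 - <<'E'
from h import *
st(); arc((.680,0),.2175,[174,169,164,159,154,149,144,139,134,129,124,119,114,109,104,100.5],.216)
E
```

```text
clock: 43.12
position: [0.4627, 0.0071, 0.2162]
ee_rot: [2.265, 2.177, 0.006]
force: [-1.5, -0.3, 4.8]
width: 0.264
t43.12 pos [0.4627 0.0071 0.2162] w0.264 F [-1.5 -0.3  4.8]
tool axes
 [[ 0.04   0.999  0.003]
 [ 0.999 -0.04   0.003]
 [ 0.003  0.002 -1.   ]]
q [-0.41  0.18  0.33  1.99 -0.07  0.99  1.48]
174 [0.016, 0.0, 0.0] [0.0, -0.0, 0.06]
169 [0.034, 0.002, 0.0] [0.0, -0.0, 0.15]
164 [0.053, 0.006, 0.0] [0.0, -0.0, 0.24]
159 [0.071, 0.011, 0.0] [0.0, -0.0, 0.33]
154 [0.089, 0.018, 0.001] [0.0, -0.0, 0.41]
149 [0.106, 0.027, 0.001] [0.0, -0.0, 0.5]
144 [0.122, 0.036, 0.001] [0.0, -0.0, 0.59]
139 [0.138, 0.048, 0.001] [0.0, -0.0, 0.68]
134 [0.152, 0.06, 0.001] [0.0, -0.0, 0.76]
129 [0.165, 0.074, 0.001] [0.0, -0.0, 0.85]
124 [0.177, 0.089, 0.001] [0.0, -0.0, 0.94]
119 [0.187, 0.104, 0.001] [0.0, -0.0, 1.02]
114 [0.197, 0.121, 0.001] [0.0, -0.0, 1.11]
109 [0.204, 0.138, 0.001] [0.0, -0.0, 1.2]
104 [0.21, 0.156, 0.001] [0.0, -0.0, 1.29]
100.5 [0.214, 0.169, 0.001] [0.0, -0.0, 1.35]
```

```bash
python3 -m pendant '[{"dp":[0.016,0,0],"rotation":[0,0,0.06],"fingers":1},{"dp":[0.034,0.002,0],"rotation":[0,0,0.15],"fingers":1},{"dp":[0.053,0.006,0],"rotation":[0,0,0.24],"fingers":1},{"dp":[0.071,0.011,0],"rotation":[0,0,0.33],"fingers":1},{"dp":[0.089,0.018,0],"rotation":[0,0,0.41],"fingers":1},{"dp":[0.106,0.027,0],"rotation":[0,0,0.5],"fingers":1},{"dp":[0.122,0.036,0],"rotation":[0,0,0.59],"fingers":1},{"dp":[0.138,0.048,0],"rotation":[0,0,0.68],"fingers":1},{"dp":[0.152,0.06,0],"rotation":[0,0,0.76],"fingers":1},{"dp":[0.165,0.074,0],"rotation":[0,0,0.85],"fingers":1},{"dp":[0.177,0.089,0],"rotation":[0,0,0.94],"fingers":1},{"dp":[0.187,0.104,0],"rotation":[0,0,1.02],"fingers":1},{"dp":[0.197,0.121,0],"rotation":[0,0,1.11],"fingers":1},{"dp":[0.204,0.138,0],"rotation":[0,0,1.2],"fingers":1},{"dp":[0.21,0.156,0],"rotation":[0,0,1.29],"fingers":1},{"dp":[0.214,0.169,0],"rotation":[0,0,1.35],"fingers":1},{"dp":[0.214,0.169,0],"rotation":[0,0,1.35],"fingers":1},{"dp":[0.214,0.169,0],"rotation":[0,0,1.35],"fingers":1}]' 15
python3 -m pendant '[{"dp":[0,0,0],"rotation":[0,0,0],"fingers":-0.2},{"dp":[0,0,0],"rotation":[0,0,0],"fingers":-0.2},{"dp":[0,0,0],"rotation":[0,0,0],"fingers":-0.2},{"dp":[0,0,-0.05],"rotation":[0,0,0],"fingers":-0.2},{"dp":[0,0,-0.11],"rotation":[0,0,0],"fingers":-0.2},{"dp":[0,0,-0.11],"rotation":[0,0,0],"fingers":-0.2}]'
python3 - <<'E'
from h import *
st(); im=arm.get_image("top"); cv2.imwrite("pics/t13.png",cv2.resize(im[190:340,170:480],None,fx=2.58,fy=2.58,interpolation=cv2.INTER_CUBIC))
im=arm.get_image("side"); cv2.imwrite("pics/s13.png",cv2.resize(im[180:380,220:420],None,fx=3,fy=3,interpolation=cv2.INTER_CUBIC))
for b in blobs(arm.get_image("top"),"blue",12)[0]: print(b[0],b[1],onz("top",b[0],.115).round(4))
go([.467,.094,.2],-92)
E
```

```text
clock: 45.38
position: [0.64, 0.2135, 0.2165]
ee_rot: [-3.128, -0.285, -0.004]
force: [3.7, -2.2, -6.5]
width: 0.258
clock: 46.12
position: [0.6419, 0.2134, 0.3323]
ee_rot: [-3.125, -0.285, -0.018]
force: [0.5, 0.5, -0.5]
width: 0.601
t46.12 pos [0.6419 0.2134 0.3323] w0.601 F [ 0.5  0.5 -0.5]
tool axes
 [[ 0.983  0.181  0.012]
 [ 0.181 -0.984 -0.003]
 [ 0.011  0.005 -1.   ]]
q [-0.72  0.49  0.54  1.31 -0.25  1.4  -0.02]
[305.5 255. ] [298 255  16   1  16] [0.534  0.0622 0.115 ]
[334.3 257.2] [322 255  27   8  32] [ 0.5254 -0.0195  0.115 ]
[295.4 278.4] [293 267   5  24  96] [0.4683 0.0923 0.115 ]
[342.  300.9] [334 296  15  10  23] [ 0.4015 -0.037   0.115 ]
[313.1 303.9] [296 302  37   3  39] [0.3955 0.0443 0.115 ]
dp [-0.1912, 0.0865, 0.1254] rot [-0.002, -0.0, 1.788] n 10.0
```

View pics/t13.png

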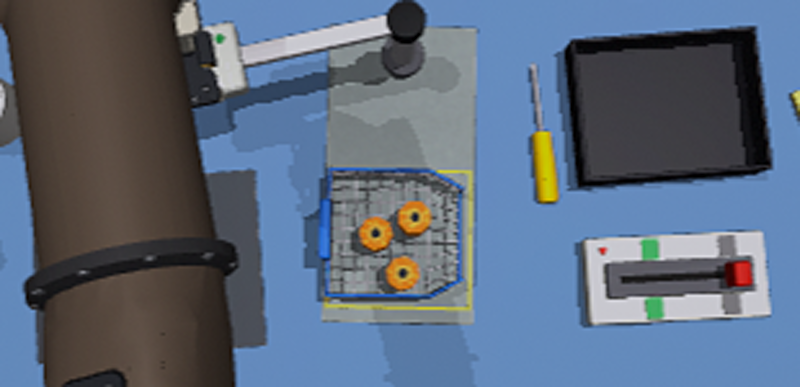

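View pics/s13.png

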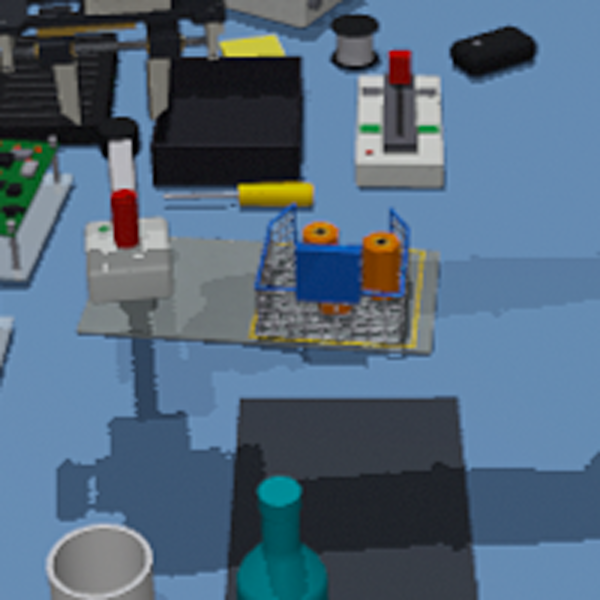

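```bash
python3 -m pendant '[{"dp":[-0.02,0.01,0],"rotation":[0,0,0.18],"fingers":-0.2},{"dp":[-0.04,0.02,0.005],"rotation":[0,0,0.36],"fingers":-0.2},{"dp":[-0.06,0.03,0.01],"rotation":[0,0,0.54],"fingers":-0.2},{"dp":[-0.08,0.04,0.02],"rotation":[0,0,0.72],"fingers":-0.2},{"dp":[-0.1,0.05,0.03],"rotation":[0,0,0.9],"fingers":-0.2},{"dp":[-0.13,0.06,0.05],"rotation":[0,0,1.08],"fingers":-0.2},{"dp":[-0.16,0.07,0.08],"rotation":[0,0,1.26],"fingers":-0.2},{"dp":[-0.19,0.087,0.11],"rotation":[0,0,1.44],"fingers":-0.2},{"dp":[-0.1905,0.0884,0.125],"rotation":[0,0,1.62],"fingers":-0.2},{"dp":[-0.1905,0.0884,0.125],"rotation":[0,0,1.788],"fingers":-0.2},{"dp":[-0.1905,0.0884,0.125],"rotation":[0,0,1.788],"fingers":-0.2},{"dp":[-0.1905,0.0884,0.125],"rotation":[0,0,1.788],"fingers":-0.2}]'; python3 - <<'E'
from h import *
st(); im=arm.get_image("wrist"); cv2.imwrite("pics/w14.png",im)
for b in blobs(im,"blue",300)[0]: print(b[0],b[1],onz("wrist",b[0],.119).round(4))
go([.468,.092,.080],-92)
E
```

```text
clock: 47.78
position: [0.4677, 0.0924, 0.2001]
ee_rot: [-2.186, 2.255, 0.0]
force: [1.0, 0.2, -0.4]
width: 0.596
t47.77 pos [0.4677 0.0924 0.2001] w0.596 F [ 1.   0.2 -0.4]
tool axes
 [[-0.031 -1.    -0.001]
 [-1.     0.031 -0.001]
 [ 0.001  0.001 -1.   ]]
q [-1.07  0.3   0.98  2.01 -0.3   0.98 -1.54]
[352.8 211.6] [ 312  139  204  169 2687] [0.4954 0.0682 0.119 ]
[472.8 253.7] [426 165  69 144 524] [ 0.4623 -0.0163  0.119 ]
dp [0.0005, 0.0, 0.1202] rot [-0.001, 0.001, 0.003] n 2.0
```

View pics/w14.png

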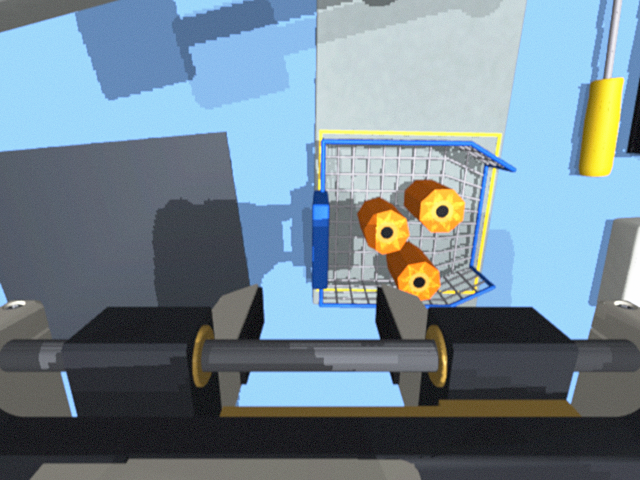

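```bash
python3 - <<'E'
from h import *
for u in [(321,205),(321,245),(321,287)]: print(onz("wrist",u,.119).round(4))
E
```

```text
[0.5007 0.0897 0.119 ]
[0.4722 0.0906 0.119 ]
[0.4401 0.0916 0.119 ]
```

```bash
python3 -m pendant '[{"dp":[0.0017,-0.001,0.06],"rotation":[0,0,0],"fingers":-0.2},{"dp":[0.0017,-0.001,0.105],"rotation":[0,0,0],"fingers":-0.2},{"dp":[0.0017,-0.001,0.12],"rotation":[0,0,0],"fingers":-0.2},{"dp":[0.0017,-0.001,0.12],"rotation":[0,0,0],"fingers":-0.2},{"dp":[0.0017,-0.001,0.12],"rotation":[0,0,0],"fingers":1},{"dp":[0.0017,-0.001,0.12],"rotation":[0,0,0],"fingers":1},{"dp":[0.0017,-0.001,0.12],"rotation":[0,0,0],"fingers":1},{"dp":[0.0017,-0.001,0.12],"rotation":[0,0,0],"fingers":1},{"dp":[0.0017,-0.001,0.12],"rotation":[0,0,0],"fingers":1},{"dp":[0.0017,-0.001,0.12],"rotation":[0,0,0],"fingers":1},{"dp":[0.0017,-0.001,0.12],"rotation":[0,0,0],"fingers":1}]' 55; python3 -c "
from h import *
st()"
```

```text
clock: 49.2
position: [0.469, 0.091, 0.0804]
ee_rot: [-2.184, 2.255, 0.001]
force: [-1.7, 1.5, 5.6]
width: 0.129
t49.20 pos [0.469  0.091  0.0804] w0.129 F [-1.7  1.5  5.6]
tool axes
 [[-0.032 -0.999 -0.002]
 [-0.999  0.032 -0.001]
 [ 0.001  0.002 -1.   ]]
q [-0.89  0.49  0.81  2.14 -0.54  0.73 -1.33]
```

```bash
python3 -m pendant '[{"dp":[0,0,-0.01],"rotation":[0,0,0],"fingers":1},{"dp":[0,0,-0.03],"rotation":[0,0,0],"fingers":1},{"dp":[0,0,-0.05],"rotation":[0,0,0],"fingers":1},{"dp":[0,0,-0.075],"rotation":[0,0,0],"fingers":1},{"dp":[0,0,-0.1],"rotation":[0,0,0],"fingers":1},{"dp":[0,0,-0.125],"rotation":[0,0,0],"fingers":1},{"dp":[0,0,-0.145],"rotation":[0,0,0],"fingers":1},{"dp":[0,0,-0.15],"rotation":[0,0,0],"fingers":1},{"dp":[0,0,-0.15],"rotation":[0,0,0],"fingers":1}]' 55; python3 -c "
from h import *
st()
im=arm.get_image('side'); cv2.imwrite('pics/s15.png',cv2.resize(im[130:330,220:420],None,fx=3,fy=3))
cv2.imwrite('pics/w15.png',arm.get_image('wrist'))
go([.605,-.15,.26],-90)"
```

```text
clock: 50.32
position: [0.4685, 0.0908, 0.2302]
ee_rot: [-2.185, 2.255, 0.002]
force: [0.8, 0.3, -4.5]
width: 0.128
t50.33 pos [0.4685 0.0908 0.2302] w0.128 F [ 0.8  0.3 -4.5]
tool axes
 [[-0.032 -0.999 -0.002]
 [-0.999  0.032 -0.001]
 [ 0.001  0.002 -1.   ]]
q [-1.12  0.26  1.02  1.97 -0.26  1.05 -1.58]
dp [0.2362, -0.1444, -0.0307] rot [0.0, 0.001, -0.032] n 5.0
```

View pics/s15.png

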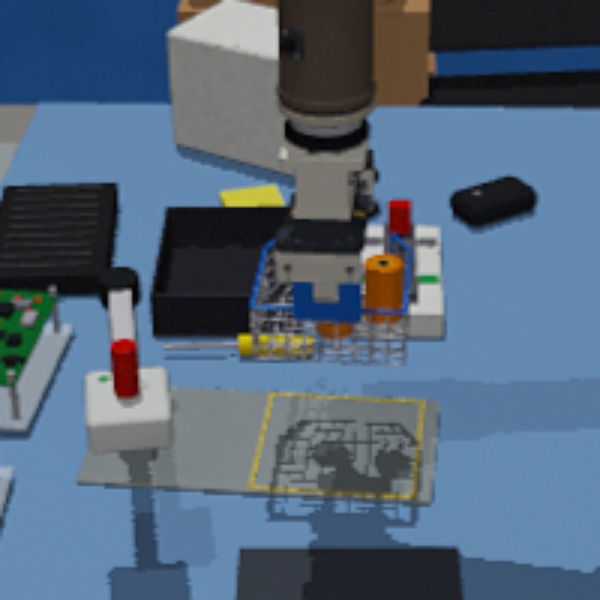

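View pics/w15.png

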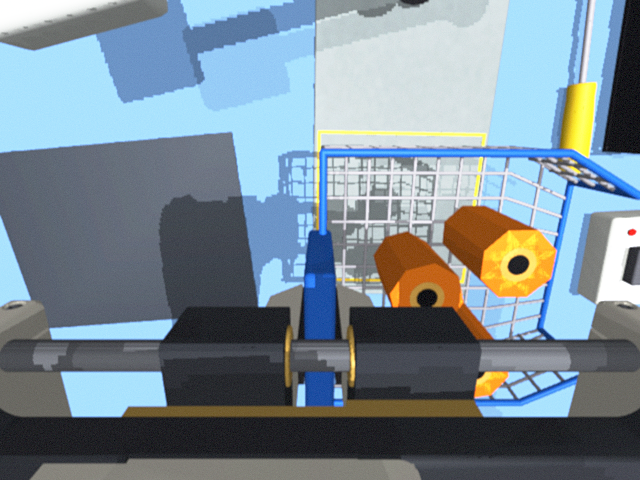

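Basket is lifted with the pillars upright in it. I go towards -y first, to clear the post.

```bash
python3 - <<'E'
from h import *
go([.50,-.03,.23],-90);go([.605,-.087,.19],-90)
im=arm.get_image('top'); cv2.imwrite('pics/t15.png',cv2.resize(im[190:340,170:480],None,fx=2.58,fy=2.58,interpolation=cv2.INTER_CUBIC))
E
python3 -m pendant '[{"dp":[0.02,-0.005,0],"rotation":[0,0,0],"fingers":1},{"dp":[0.05,-0.012,0],"rotation":[0,0,0],"fingers":1},{"dp":[0.085,-0.02,0],"rotation":[0,0,-0.01],"fingers":1},{"dp":[0.12,-0.035,0],"rotation":[0,0,-0.03],"fingers":1},{"dp":[0.14,-0.06,0],"rotation":[0,0,-0.03],"fingers":1},{"dp":[0.155,-0.09,0],"rotation":[0,0,-0.03],"fingers":1},{"dp":[0.165,-0.12,0],"rotation":[0,0,-0.03],"fingers":1},{"dp":[0.172,-0.138,0.02],"rotation":[0,0,-0.03],"fingers":1},{"dp":[0.1733,-0.142,0.035],"rotation":[0,0,-0.03],"fingers":1},{"dp":[0.1733,-0.142,0.04],"rotation":[0,0,-0.03],"fingers":1},{"dp":[0.1733,-0.142,0.04],"rotation":[0,0,-0.03],"fingers":1}]' 55; python3 - <<'E'
from h import *
st(); go([.605,-.087,.1484],-90)
im=arm.get_image('side'); cv2.imwrite('pics/s16.png',cv2.resize(im[130:330,220:420],None,fx=3,fy=3))
im=arm.get_image('top'); cv2.imwrite('pics/t16.png',cv2.resize(im[170:320,170:480],None,fx=2.58,fy=2.58,interpolation=cv2.INTER_CUBIC))
E
```

```text
dp [0.1196, -0.0356, -0.0005] rot [0.0, 0.001, -0.032] n 2.0
dp [0.1733, -0.1424, 0.0394] rot [0.0, 0.001, -0.032] n 4.0
clock: 51.85
position: [0.6038, -0.0867, 0.1891]
ee_rot: [2.219, -2.223, -0.003]
force: [-0.9, 0.3, -3.8]
width: 0.127
t51.85 pos [ 0.6038 -0.0867  0.1891] w0.127 F [-0.9  0.3 -3.8]
tool axes
 [[-0.002 -1.    -0.002]
 [-1.     0.002  0.002]
 [-0.002  0.002 -1.   ]]
q [-0.52  0.56  0.89  1.71 -0.48  1.11 -1.06]
dp [0.0004, -0.0013, 0.0407] rot [0.002, 0.002, -0.002] n 1.0
```

View pics/s16.png

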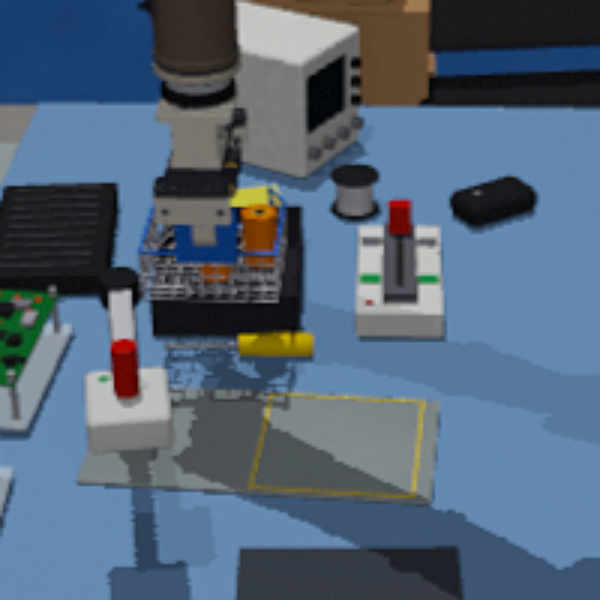

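View pics/t16.png

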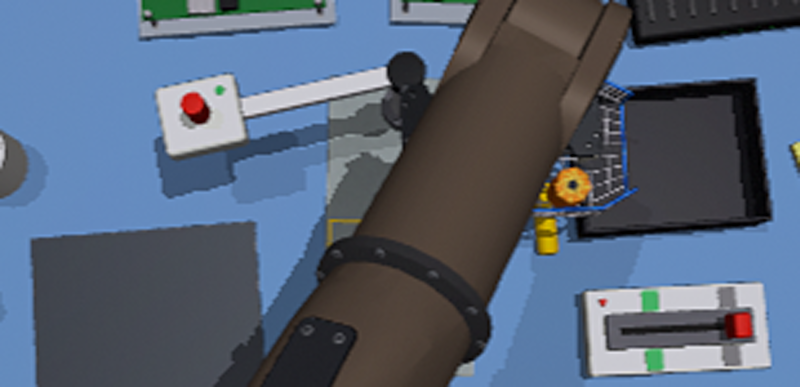

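```bash
python3 - <<'E'
from h import *
for u in [(628,95),(634,190),(628,145)]: print(onz("top",(170+u[0]/2.58,170+u[1]/2.58),.175).round(4))
# tilt rows relative to theta=0 pose
s=arm.observe(); Q=R.from_rotvec(s["ee_rot"])
L=np.array([.605,-.245,.087])
for d in range(0,56,5):
    t=np.radians(d); c,sn=np.cos(t),np.sin(t)
    yb=np.array([0,c,sn]); zb=np.array([0,-sn,c]); T=L+.156*yb+.0614*zb
    x=-yb; z=-zb; Rt=R.from_matrix(np.c_[x,np.cross(z,x),z])
    print(d,Q.inv().apply(T-s["position"]).round(3).tolist(),(Q.inv()*Rt).as_rotvec().round(3).tolist())
E
```

```text
[ 0.6518 -0.239   0.175 ]
[ 0.5495 -0.2394  0.175 ]
[ 0.5978 -0.2359  0.175 ]
0 [0.002, -0.001, 0.042] [-0.0, 0.001, -0.002]
5 [0.008, -0.001, 0.028] [-0.0, -0.086, -0.002]
10 [0.015, -0.001, 0.015] [-0.0, -0.173, -0.002]
15 [0.023, -0.001, 0.003] [-0.001, -0.26, -0.002]
20 [0.033, -0.001, -0.008] [-0.001, -0.348, -0.001]
25 [0.043, -0.001, -0.019] [-0.001, -0.435, -0.001]
30 [0.054, -0.001, -0.028] [-0.001, -0.522, -0.001]
35 [0.066, -0.001, -0.037] [-0.001, -0.609, -0.001]
40 [0.078, -0.001, -0.044] [-0.001, -0.697, -0.001]
45 [0.091, -0.001, -0.051] [-0.001, -0.784, -0.001]
50 [0.105, -0.001, -0.056] [-0.001, -0.871, -0.001]
55 [0.119, -0.001, -0.06] [-0.001, -0.958, -0.001]
```

```bash
python3 -m pendant '[{"dp":[0.004,-0.003,0.02],"rotation":[0,0,0],"fingers":1},{"dp":[0.008,-0.005,0.042],"rotation":[0,0,0],"fingers":1},{"dp":[0.014,-0.005,0.028],"rotation":[0,-0.086,0],"fingers":1},{"dp":[0.021,-0.005,0.015],"rotation":[0,-0.173,0],"fingers":1},{"dp":[0.029,-0.005,0.003],"rotation":[0,-0.26,0],"fingers":1},{"dp":[0.039,-0.005,-0.008],"rotation":[0,-0.348,0],"fingers":1},{"dp":[0.049,-0.005,-0.019],"rotation":[0,-0.435,0],"fingers":1},{"dp":[0.06,-0.005,-0.028],"rotation":[0,-0.522,0],"fingers":1},{"dp":[0.072,-0.005,-0.037],"rotation":[0,-0.609,0],"fingers":1},{"dp":[0.084,-0.005,-0.044],"rotation":[0,-0.697,0],"fingers":1},{"dp":[0.097,-0.005,-0.051],"rotation":[0,-0.784,0],"fingers":1},{"dp":[0.111,-0.005,-0.056],"rotation":[0,-0.871,0],"fingers":1},{"dp":[0.125,-0.005,-0.06],"rotation":[0,-0.958,0],"fingers":1},{"dp":[0.125,-0.005,-0.06],"rotation":[0,-0.958,0],"fingers":1},{"dp":[0.125,-0.005,-0.06],"rotation":[0,-0.958,0],"fingers":1},{"dp":[0.125,-0.005,-0.06],"rotation":[0,-0.958,0],"fingers":1},{"dp":[0.125,-0.005,-0.06],"rotation":[0,-0.958,0],"fingers":1},{"dp":[0.125,-0.005,-0.06],"rotation":[0,-0.958,0],"fingers":1}]' 55; python3 - <<'E'
from h import *
st()
for n in ("side","top","wrist"):
    im=arm.get_image(n); 
    if n!="wrist": im=cv2.resize(im[130:330,220:420] if n=="side" else im[170:320,300:500],None,fx=3,fy=3)
    cv2.imwrite(f"pics/{n}17.png",im)
E
```

```text
clock: 54.2
position: [0.6094, -0.2113, 0.2502]
ee_rot: [-1.643, 1.644, 0.854]
force: [-0.5, -0.2, -1.9]
width: 0.128
t54.20 pos [ 0.6094 -0.2113  0.2502] w0.128 F [-0.5 -0.2 -1.9]
tool axes
 [[ 0.    -0.574 -0.819]
 [-1.     0.001 -0.001]
 [ 0.001  0.819 -0.574]]
q [ 0.38  0.87  0.52  1.23 -0.99  1.94 -0.64]
```

View pics/side17.png

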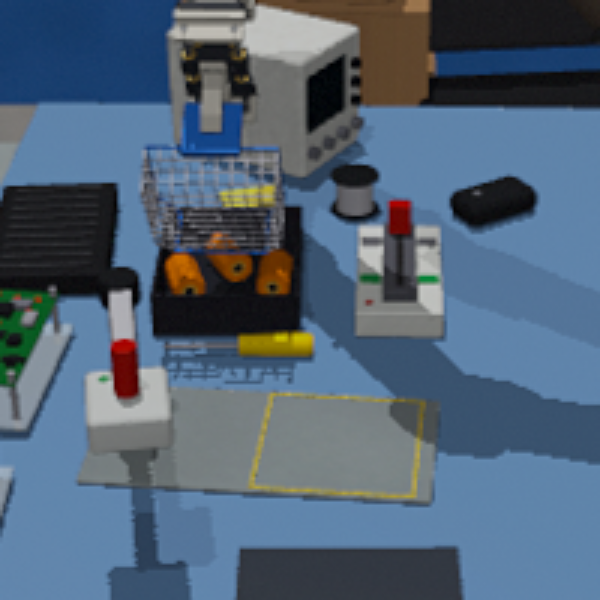

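View pics/top17.png

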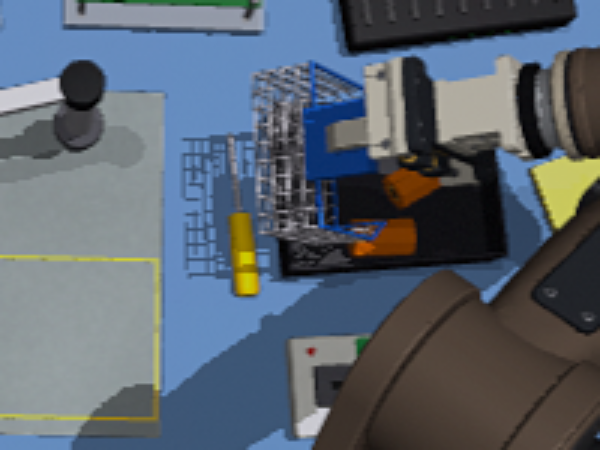

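View pics/wrist17.png

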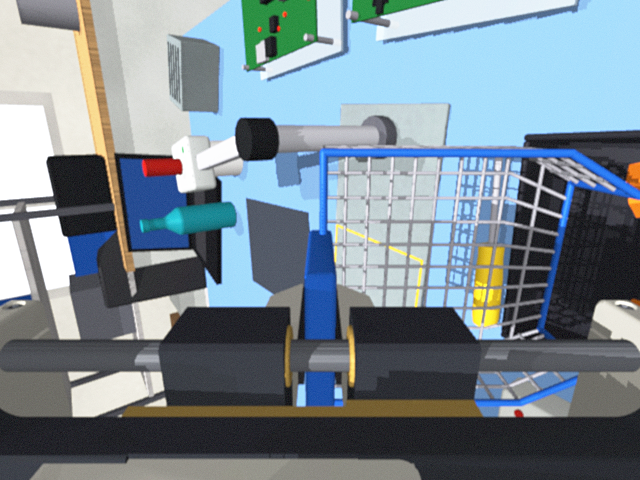

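Wrist view shows the basket empty. In the side view three orange pillars are in the tray, at (185,272), (232,260) and (275,272). I raise the basket, still tilted, to check.

```bash
python3 -m pendant '[{"dp":[-0.02,0,-0.014],"rotation":[0,0,0],"fingers":1},{"dp":[-0.04,0,-0.028],"rotation":[0,0,0],"fingers":1},{"dp":[-0.066,0,-0.046],"rotation":[0,0,0],"fingers":1},{"dp":[-0.066,0,-0.046],"rotation":[0,0,0],"fingers":1},{"dp":[-0.066,0,-0.046],"rotation":[0,0,0],"fingers":1}]' 55; python3 - <<'E'
from h import *
st()
for n in ("side","top"):
    im=arm.get_image(n); 
    im=cv2.resize(im[170:270,250:350] if n=="side" else im[170:320,300:500],None,fx=6 if n=="side" else 3,fy=6 if n=="side" else 3,interpolation=cv2.INTER_CUBIC)
    cv2.imwrite(f"pics/{n}18.png",im)
E
```

```text
clock: 54.98
position: [0.609, -0.2115, 0.3296]
ee_rot: [-1.642, 1.645, 0.854]
force: [-0.1, -0.8, -2.2]
width: 0.128
t54.98 pos [ 0.609  -0.2115  0.3296] w0.128 F [-0.1 -0.8 -2.2]
tool axes
 [[-0.001 -0.574 -0.819]
 [-1.     0.002  0.   ]
 [ 0.001  0.819 -0.574]]
q [ 0.44  0.79  0.4   1.14 -0.95  1.99 -0.79]
```

View pics/side18.png

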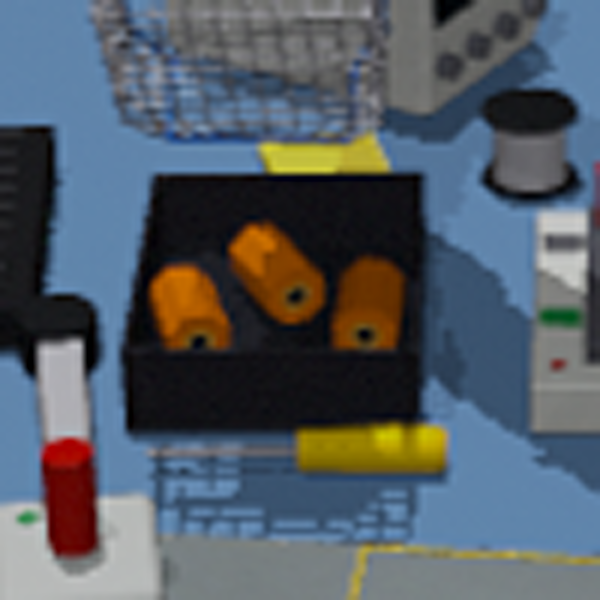

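View pics/top18.png

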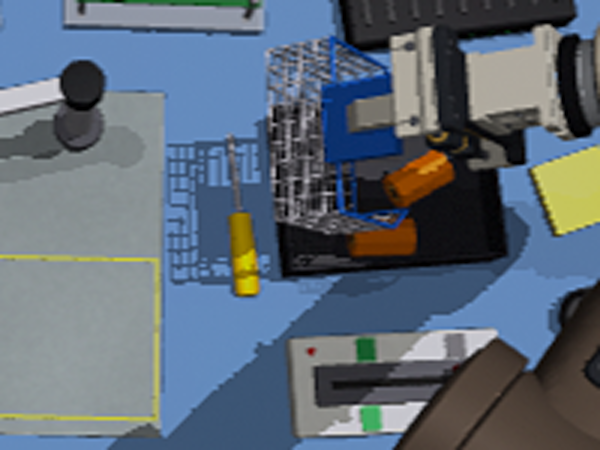

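```bash
python3 - <<'E'
from h import *
def z3(u,v): return (220+u/3,130+v/3)
P=[onz("side",z3(*u),.006) for u in [(268,395),(424,401),(415,497),(250,487)]]
print(np.round(P,4), np.mean(P,0).round(4))
go([.60,-.10,.26],-90)
E
```

```text
[[ 0.5414 -0.0711  0.006 ]
 [ 0.3733 -0.0675  0.006 ]
 [ 0.3811  0.102   0.006 ]
 [ 0.5458  0.094   0.006 ]] [0.4604 0.0143 0.006 ]
dp [-0.0072, 0.0092, 0.1307] rot [0.001, 0.96, -0.002] n 6.0
```

```bash
python3 -m pendant '[{"dp":[0,0,0.02],"rotation":[0,0.13,0],"fingers":1},{"dp":[0,0.002,0.04],"rotation":[0,0.26,0],"fingers":1},{"dp":[-0.002,0.004,0.06],"rotation":[0,0.39,0],"fingers":1},{"dp":[-0.004,0.006,0.08],"rotation":[0,0.52,0],"fingers":1},{"dp":[-0.005,0.008,0.1],"rotation":[0,0.65,0],"fingers":1},{"dp":[-0.006,0.009,0.12],"rotation":[0,0.78,0],"fingers":1},{"dp":[-0.007,0.009,0.13],"rotation":[0,0.9,0],"fingers":1},{"dp":[-0.007,0.009,0.13],"rotation":[0,0.96,0],"fingers":1},{"dp":[-0.007,0.009,0.13],"rotation":[0,0.96,0],"fingers":1},{"dp":[-0.007,0.009,0.13],"rotation":[0,0.96,0],"fingers":1}]' 55; python3 - <<'E'
from h import *
st(); go([.465,.090,.2],-92)
E
```

```text
clock: 56.32
position: [0.5996, -0.1013, 0.2598]
ee_rot: [2.218, -2.224, -0.004]
force: [-0.7, 1.2, -2.0]
width: 0.133
t56.33 pos [ 0.5996 -0.1013  0.2598] w0.133 F [-0.7  1.2 -2. ]
tool axes
 [[-0.003 -1.    -0.001]
 [-1.     0.003  0.003]
 [-0.003  0.001 -1.   ]]
q [-0.37  0.43  0.65  1.6  -0.27  1.21 -1.23]
dp [-0.1908, 0.1349, 0.0604] rot [0.003, 0.001, 0.032] n 4.0
```

```bash
python3 -m pendant '[{"dp":[0,0.035,0],"rotation":[0,0,0],"fingers":1},{"dp":[-0.01,0.075,0],"rotation":[0,0,0],"fingers":1},{"dp":[-0.04,0.11,0],"rotation":[0,0,0],"fingers":1},{"dp":[-0.08,0.13,0],"rotation":[0,0,0],"fingers":1},{"dp":[-0.12,0.135,0],"rotation":[0,0,0.01],"fingers":1},{"dp":[-0.16,0.135,0.02],"rotation":[0,0,0.032],"fingers":1},{"dp":[-0.19,0.135,0.05],"rotation":[0,0,0.032],"fingers":1},{"dp":[-0.191,0.135,0.06],"rotation":[0,0,0.032],"fingers":1},{"dp":[-0.191,0.135,0.06],"rotation":[0,0,0.032],"fingers":1},{"dp":[-0.191,0.135,0.06],"rotation":[0,0,0.032],"fingers":1}]' 55; python3 - <<'E'
from h import *
st(); go([.465,.090,.082],-92)
for n in ("side","wrist"):
    im=arm.get_image(n)
    if n=="side": im=cv2.resize(im[130:330,220:420],None,fx=3,fy=3)
    cv2.imwrite(f"pics/{n}19.png",im)
E
```

```text
clock: 57.58
position: [0.4656, 0.0886, 0.2011]
ee_rot: [2.179, -2.263, -0.004]
force: [0.9, -0.4, -2.5]
width: 0.127
t57.58 pos [0.4656 0.0886 0.2011] w0.127 F [ 0.9 -0.4 -2.5]
tool axes
 [[-0.038 -0.999 -0.002]
 [-0.999  0.038  0.002]
 [-0.002  0.002 -1.   ]]
q [-0.77  0.23  0.57  2.   -0.15  0.96 -1.73]
dp [-0.0012, 0.0005, 0.1192] rot [0.002, 0.002, -0.003] n 2.0
```

View pics/side19.png

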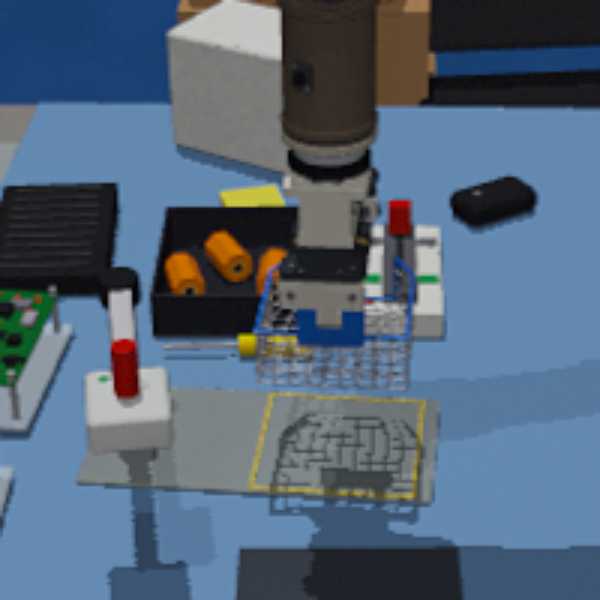

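View pics/wrist19.png

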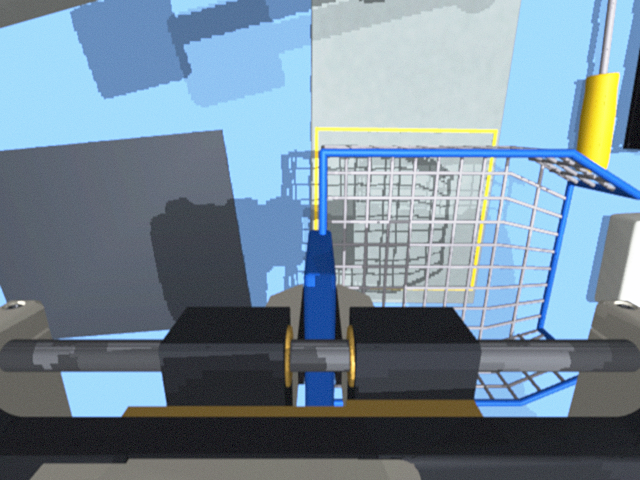

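```bash
python3 -m pendant '[{"dp":[-0.001,0,0.04],"rotation":[0,0,0],"fingers":1},{"dp":[-0.001,0,0.08],"rotation":[0,0,0],"fingers":1},{"dp":[-0.001,0,0.105],"rotation":[0,0,0],"fingers":1},{"dp":[-0.001,0,0.115],"rotation":[0,0,0],"fingers":1},{"dp":[-0.001,0,0.12],"rotation":[0,0,0],"fingers":1},{"dp":[-0.001,0,0.12],"rotation":[0,0,0],"fingers":1},{"dp":[-0.001,0,0.12],"rotation":[0,0,0],"fingers":1}]' 55; python3 -c "
from h import *
st()"
```

```text
clock: 58.55
position: [0.4661, 0.0906, 0.082]
ee_rot: [-2.179, 2.261, 0.003]
force: [0.1, 0.4, -1.5]
width: 0.127
t58.55 pos [0.4661 0.0906 0.082 ] w0.127 F [ 0.1  0.4 -1.5]
tool axes
 [[-0.037 -0.999 -0.003]
 [-0.999  0.037  0.   ]
 [ 0.     0.003 -1.   ]]
q [-0.68  0.41  0.49  2.13 -0.31  0.67 -1.58]
```

```bash
python3 -m pendant '[{"dp":[0,0,0.0015],"rotation":[0,0,0],"fingers":1},{"dp":[0,0,0.0015],"rotation":[0,0,0],"fingers":1},{"dp":[0,0,0.0015],"rotation":[0,0,0],"fingers":-0.3},{"dp":[0,0,0.0015],"rotation":[0,0,0],"fingers":-0.3},{"dp":[0,0,0.0015],"rotation":[0,0,0],"fingers":-0.3},{"dp":[0,0,0.0015],"rotation":[0,0,0],"fingers":-0.3},{"dp":[0,0,-0.03],"rotation":[0,0,0],"fingers":-0.3},{"dp":[0,0,-0.09],"rotation":[0,0,0],"fingers":-0.3},{"dp":[0,0,-0.15],"rotation":[0,0,0],"fingers":-0.3},{"dp":[-0.06,0.03,-0.18],"rotation":[0,0,0],"fingers":-0.3},{"dp":[-0.12,0.06,-0.18],"rotation":[0,0,0],"fingers":-0.3},{"dp":[-0.18,0.09,-0.18],"rotation":[0,0,0],"fingers":-0.3},{"dp":[-0.18,0.09,-0.18],"rotation":[0,0,0],"fingers":-0.3}]'; python3 - <<'E'
from h import *
st()
im=arm.get_image("top"); print([ (b[0],b[1],onz("top",b[0],.03).round(4)) for b in blobs(im,"orange",20)[0]],[(b[0],b[1]) for b in blobs(im,"red",20)[0]])
cv2.imwrite("pics/top20.png",cv2.resize(im[190:340,170:480],None,fx=2.58,fy=2.58,interpolation=cv2.INTER_CUBIC))
im=arm.get_image("side"); cv2.imwrite("pics/side20.png",cv2.resize(im[180:380,220:420],None,fx=3,fy=3,interpolation=cv2.INTER_CUBIC))
E
```

```text
clock: 60.18
position: [0.3804, 0.277, 0.2625]
ee_rot: [-2.185, 2.254, 0.005]
force: [0.5, -0.9, 0.9]
width: 0.651
t60.17 pos [0.3804 0.277  0.2625] w0.651 F [ 0.5 -0.9  0.9]
tool axes
 [[-0.031 -1.    -0.004]
 [-1.     0.031  0.001]
 [-0.001  0.004 -1.   ]]
q [-1.14  0.14  0.46  1.91 -0.07  1.1  -2.25]
[(array([421. , 214.3]), array([410, 207,  22,  16, 232], dtype=int32), array([ 0.6607, -0.295 ,  0.03  ])), (array([440.1, 228.4]), array([429, 220,  22,  19, 233], dtype=int32), array([ 0.615 , -0.3511,  0.03  ])), (array([427.5, 248.5]), array([417, 243,  22,  12, 243], dtype=int32), array([ 0.5539, -0.3085,  0.03  ]))] [(array([244.3, 209.9]), array([240, 206,   9,   9,  60], dtype=int32)), (array([457.2, 295.7]), array([454, 291,   8,  10,  69], dtype=int32))]
```

View pics/top20.png

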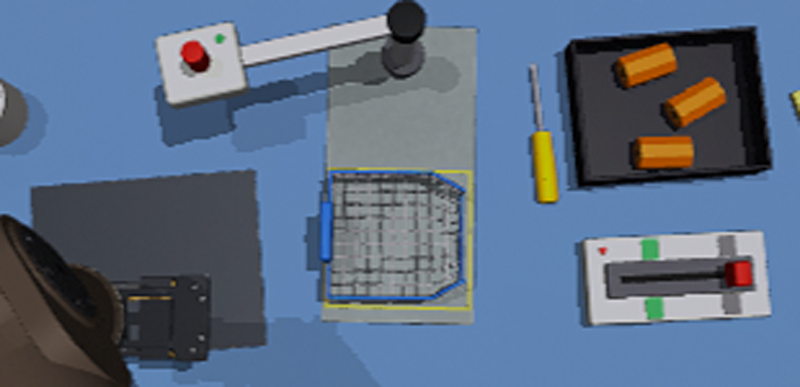

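View pics/side20.png

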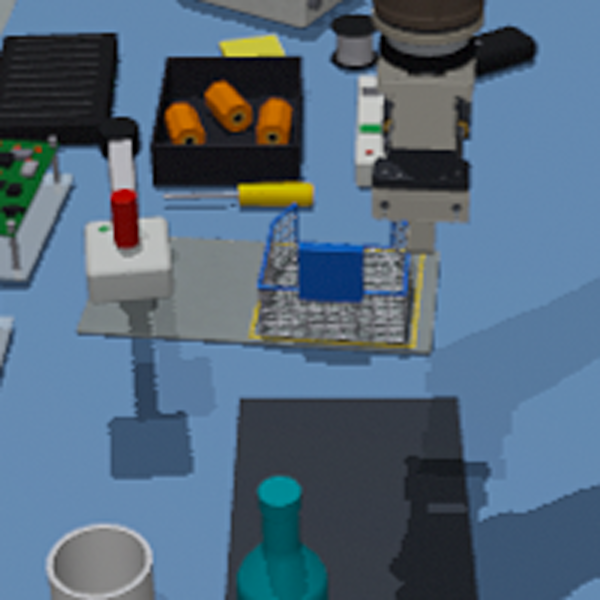

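Top zoom: three pillars are in the tray, at (647,65), (695,101) and (664,152). The empty basket stands inside the outline at (395,238). The head is parked at (196,57), the fader is at off at (739,274), and the gripper is clear of everything. I hand in.

```bash
python3 -c "
from cell import arm
print(arm.sign_off())"
```

```text
the job is handed in; nothing more can be done
None
```

The job is finished and handed in at about 60 s of the 210 s allowed; the hand-in gives no verdict. All three pillars went into the basket. I swung the head over it and held the fader on the green marks for 10 s, then slid it back to off and parked the head. One tip at 55° emptied the basket into the tray, and I stood it back in its outline.

**Final pictures:**
- All three pillars lie flat in the tray, at about (0.661, -0.295), (0.615, -0.351) and (0.554, -0.309), in metres.
- The basket is empty and upright inside the yellow outline.
- The fader reads within about 1 mm of off, and the boom is back at about 1.4 rad.
- The bystanders in view look unmoved, and the gripper is clear of everything.

**Checks that disagreed:** The top and side cameras put the outline's centre about 6 mm apart in y. I aimed between the two, well inside the 30 mm limit. My first estimate of the boom's hinge was about 5 mm off the stated 220 mm radius; the swing worked with a corrected centre. I saw no knocked pillar and no slackened grip.

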